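# Lock the pressure screw of a proofing press

## Task

The pressure screw of the green proofing press is already set: lay the open-ended spanner flat on its square head, with the blue handle on the press's spanner rest, on the robot's side of the red stop so that the stop can take the load, and let go of it. Then swing the brass locknut round clockwise (seen from above) by its black knob until you feel it bite, and nip it up about ten degrees beyond the bite, no more than fifteen; the screw itself must stay within about ten degrees of its setting. Leave the spanner lying on the screw and disturb nothing else on the bench.

Things in the scene. Friction and masses are not known exactly. Their poses are not given: they have to be found in the camera images.
- press: Green press, fixed, base 160 x 300 mm. Origin on the table under the vertical axis of the pressure screw. y axis runs along the beam: 70 mm wide, y -102 to +162 mm, top 120 mm above the table. On it at y 105 to 135 mm stands the spanner rest, x -28 to +28 mm, top at 155 mm; on the rest a red stop, x +12 to +26 mm, up to 185 mm. The rest is open on the -x side of the stop.
- stop (a point): Face of the red stop that looks to the press's -x side, half-way along it, 165 mm above the table; x = +12, y = +120 mm in the press's frame. The spanner's handle bears on it; with spanner and head square to the press the gap is 2 mm.
- screw_head (a point): Centre, on the screw axis, of where the spanner sits on the square steel head, 163 mm above the table. Head 36 x 36 mm, sides along the press's x and y (within 0.03 rad), from 155 mm (top of a round collar, 54 mm diameter, that carries the spanner) up to 183 mm. White line on top.
- screw (a joint): Angle of the pressure screw, rad, clockwise from above positive; 0 is its setting (starts within 0.03), head sides along the press's x and y. It turns easily (0.08 N m), so the locknut drags it round unless held. Play between jaw and head is about 0.08 rad. Must stay within 0.25 of 0.
- knob (a point): Centre of the locknut's upright black knob: 95 mm from the screw axis, 24 mm diameter, 139 to 195 mm above the table. It stands on a brass lever 18 mm wide, top at 138 mm; nut's hub 68 mm diameter, 122 to 143 mm. It starts at the press's -y side, away from the spanner rest, and circles the screw axis; clockwise from above takes it from -y towards the press's -x side.
- lock (a joint): Turn of the locknut beyond its bite, rad, 0 before; stays where left. Before the bite the nut runs freely (0.16 N m, 2 N at the knob) for 0.5 to 0.9 rad from its start: how far differs each time, unseen. Beyond it 0.7 N m is needed (8 N at the knob moving, 4 N or more standing), the screw being held. Wanted 0.06 to 0.30, best 0.17.
- spanner: Loose open-ended spanner, 187 x 63 x 16 mm, 0.35 kg. Origin on its underside, x towards the open jaw, z up. Blue handle 20 mm wide, x -90 to +35 mm; steel jaw, x +32 to +97, slot 39 mm wide, open at the end and through the thickness, slot bottom at x +54. In use its x points to the press's -y, handle at +y. Starts jaw away from the robot, underside 28 mm up on two battens at x -60 and +60.
- spanner_grip (a point): Best place to grip the spanner, near its centre of mass: on the handle, x = +10 mm, 8 mm over its underside. Handle 20 mm wide. At the start there is 22 mm of free depth under it.
- spanner_jaw (a point): Middle of the spanner's jaw, x = +75 mm, half-way up; it comes to screw_head when the spanner sits.
- ink_bottle: Black bottle, 60 mm diameter, 170 mm high, origin under its centre. Not to be disturbed.
- ink_bowl: Black lacquer bowl, 100 mm diameter, 50 mm high. Not to be disturbed.
- brush_pot: Black lacquer pot, 90 mm diameter, 90 mm high. Not to be disturbed.
- block_a: Carved printing block, 100 x 70 x 25 mm. Not to be disturbed.
- block_b: Carved printing block, 100 x 70 x 25 mm. Not to be disturbed.
- baren: Round wooden rubbing pad, 124 mm diameter, 42 mm high. Not to be disturbed.
- brush: Brush lying on the table. Not to be disturbed.
There are look-alikes about, which are no part of the job. What is shaped like the spanner but turquoise is not meant.

How it is judged:
By the outcome, as a careful person would: the job done as asked, in the order asked, and still so for the second after the job is handed in, with the robot touching nothing.
It also fails if it takes over 64 s, if anything falls off the work surface, if the arm or the gripper's body presses on something with over 40 N, if the wrist force passes 120 N, or if a joint passes its speed limit or range.

## Robot

A 6-joint arm with a two-finger parallel gripper is mounted at the origin on the work surface. World frame = base frame: x ahead of the robot, y to its left, z up, the work surface at z = 0. Lengths are in m, angles in rad, forces in N, time in s.
With the tool pointing down it reaches from about 0.275 to 0.75 m from the base axis. Payload 10.2 kg.
Tool frame: the origin (TCP) lies on the mounting face of the last link; the fingertips stand 166 mm ahead of it and the grasp point (between the pads) lies 147 mm ahead of it; z points along the fingers, y is the direction in which the jaws open and shut (so a half turn about z gives the same grasp; the last joint's range is limited). The gripper opens to 88 mm and grips with 3 to 60 N. Pads are 18 mm wide; open, the fingers measure 123 mm over their backs; the gripper's body (75 mm by 187 mm) begins 45 mm behind the grasp point.
Start: joints at [0.899, 0.313, 1.498, -0, 1.331, -0.223], TCP at [0.228, 0.473, 0.405] pointing down, gripper open.
Joint ranges: [-2.94, 2.94], [-0.97, 2.17], [0.19, 2.56], [-1.23, 4.37], [0.02, 3.11], [-2.88, 2.88]. Speed limits (rad/s): [2.39, 2.39, 3.01, 3.14, 3.14, 3.14].

## Interface

Orientations are given as a unit quaternion [x, y, z, w].
In Python, from rig import ctrl gives the robot as it stands.
- The arm moves only by the tool carry_out, never from a script. Its argument "steps" is a list of rows, each an object of numbers: "x", "y", "z": the shift along the world's x, y, z in m; "ax", "ay", "az": the turn, a rotation vector about the world's x, y, z in rad. In form: [{"x": .., "y": .., "z": .., "ax": .., "ay": .., "az": ..}, ...]. A call has 1 to 20 rows; each row is the pose to reach, as a shift and turn from the pose commanded when the call began; what a row does not reach only later rows make up. A row lasts 1/10 s, in which the tool goes at most 50 mm and 8.59 degrees, less where a joint would pass 70% of its speed; a pose out of reach is approached as far as the arm can. A call with a gripper value outside its range is refused whole. "grip" is the finger opening in m, from 0 to 0.0881, set as the call begins (left out, the last holds). The fingers move at their own pace and stop on an object; "squeeze" is the grip in N (left out, the last holds). Time passes only in rows, so rows that repeat a pose let the fingers close. It gives the time, the measured TCP pose, the force and the opening at its end, in the units of the state.
- ctrl.observe(): the state, without advancing time (a new reading comes with each control period).
- ctrl.read_camera(name): name is "scene" or "top" or "wrist"; returns (picture, depth): 420x560x3 uint8, blue, green, red; 420x560 float32, m along the optical axis (not along the pixel's ray), 0 where there is no reading.
- ctrl.camera_params(name): a dict with "fx", "fy", "cx", "cy" (pixels), "origin" and "attitude" of the camera in the world; the wrist camera has in their place "hand_eye" (4x4, takes a point from camera to tool coordinates, whose origin is the TCP and whose axes are the flange's). Camera axes: x right, y up, looking along -z (the intrinsics and any distortion apply to the point x, -y, -z); pixel columns grow to the right and rows downward; lengths in m; the calibration is good to about 2 mm. A picture is of the moment at which its call begins: read the wrist's pose just before it. camera_params takes no time and is no camera call.
- ctrl.finish_job(): hands the job in, once; it reports no verdict.
The state is a dict: "time": time; "joints": joint angles; "joint_velocities": joint speeds; "joint_torque": joint torques, N m; "position": TCP position; "eef_rot": TCP orientation; "ft_force": force on the tool from outside, world axes, zero at the start; "torque": the same for the moment, N m; "gripper_width": finger opening in m.
Only numpy, scipy, OpenCV 4.12 (cv2) and the standard library are available. Lean on these libraries where they do the work, as an engineer would, in place of code of your own. Each camera call takes 0.05 s, during which the arm holds its last target.

## Working session

There is one attempt and no reset: what is moved stays moved. The work goes in short steps, Python scripts to look and compute and a tool call to move; the robot and the scene stay as the last step left them, time stands still between calls to the robot, and variables do not carry over. Pictures are saved under pics/ and viewed, and the job is handed in when it is done.

Besides the shell and the picture viewer there is one more tool, called as name([rows], argument=value, ...), one row to a line, values as JSON. carry_out: Moves the arm, as the interface text tells. Its arguments: {"type":"object","properties":{"steps":{"type":"array"},"grip":{"type":"number"},"squeeze":{"type":"number"}},"required":["steps"]}

```bash
mkdir -p pics; ls
python3 - <<'E'
from rig import ctrl
import cv2,numpy as np
print(ctrl.observe())
for n in("scene","top","wrist"):
    p=ctrl.camera_params(n);print(n,p)
    im,d=ctrl.read_camera(n);cv2.imwrite(f"pics/{n}0.png",im);np.save(f"pics/{n}0d.npy",d)
    print((d>0).mean(),d.max())
E
```

```text
pics
{'time': 0.0, 'joints': array([ 8.98577224e-01,  3.13433367e-01,  1.49841145e+00, -9.71505350e-06,
        1.33099814e+00, -2.23421346e-01]), 'joint_velocities': array([-0.00177072, -0.00126612,  0.00038318,  0.00150864,  0.00108009,
       -0.00165117]), 'joint_torque': array([-1.67910830e-04, -4.02208221e+01, -2.52268696e+01,  6.94509270e-02,
        3.52445198e-02, -2.10952176e-04]), 'position': array([0.22778717, 0.47296955, 0.4041791 ]), 'eef_rot': array([ 2.22519181e-01,  9.74928112e-01, -5.65550117e-04, -2.66439105e-04]), 'ft_force': array([ 0.78272614, -0.46341288,  0.2278851 ]), 'torque': array([-0.01766532, -0.01309555,  0.01181677]), 'gripper_width': 0.08823613866907902}
scene {'fx': 453.0138502479238, 'fy': 453.0138502479238, 'cx': 275.2598038353856, 'cy': 208.79735405248977, 'origin': array([ 1.23937981, -0.40079222,  1.10796687]), 'attitude': array([0.30475057, 0.17195911, 0.46961716, 0.81056578])}
0.9958886054421768 3.7797816
top {'fx': 482.56392029449347, 'fy': 482.56392029449347, 'cx': 281.60554506395476, 'cy': 212.93444106031228, 'origin': array([0.25783079, 0.02806124, 1.43356193]), 'attitude': array([-0.075518  ,  0.06456652,  0.70783546, -0.69935481])}
0.9960544217687075 2.4485955
wrist {'fx': 294.2035295150554, 'fy': 294.2035295150554, 'cx': 279.3297038044853, 'cy': 208.11993414059145, 'hand_eye': array([[ 4.47267767e-04,  9.59225640e-01,  2.82641063e-01,
         7.45651704e-02],
       [ 9.99999738e-01, -2.68271123e-04, -6.72001119e-04,
        -3.23015678e-04],
       [-5.68776268e-04,  2.82641290e-01, -9.59225509e-01,
         2.18131844e-02],
       [ 0.00000000e+00,  0.00000000e+00,  0.00000000e+00,
         1.00000000e+00]])}
0.9961054421768708 0.48361853
```

View pics/scene0.png

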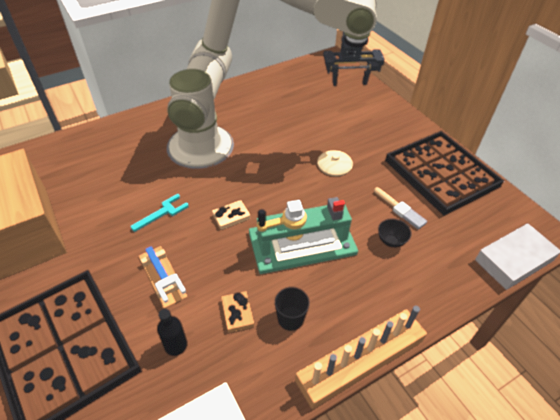

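View pics/top0.png

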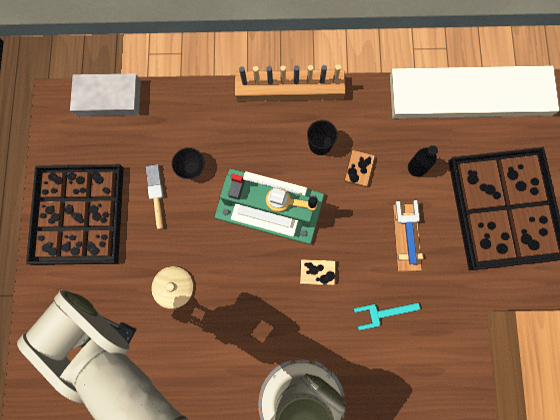

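View pics/wrist0.png

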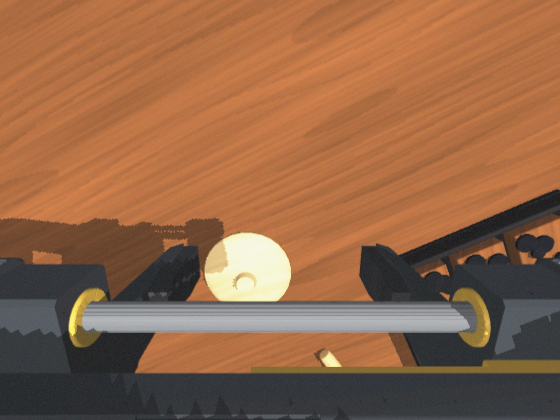

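The spanner (blue) is at top px (407,235) and the turquoise decoy at (390,315). The press is at (270,205), with the red stop at (236,185) and the knob at (312,202). Next I'll measure them.

```bash
cat > h.py <<'E'
import numpy as np,cv2
from scipy.spatial.transform import Rotation as R
from rig import ctrl
def pose(n,obs=None):
    p=ctrl.camera_params(n)
    if n!="wrist": return p,R.from_quat(p["attitude"]).as_matrix(),np.array(p["origin"])
    H=p["hand_eye"];Rt=R.from_quat(obs["eef_rot"]).as_matrix()
    return p,Rt@H[:3,:3],Rt@H[:3,3]+obs["position"]
def ray(P,u,v):
    p,A,o=P
    d=np.stack([(np.asarray(u,float)-p["cx"])/p["fx"],-(np.asarray(v,float)-p["cy"])/p["fy"],-np.ones_like(np.asarray(u,float))],-1)
    return d@A.T,o
def onz(P,u,v,z):
    d,o=ray(P,u,v);return o+d*((z-o[2])/d[...,2])[...,None]
def cloud(P,dep):
    v,u=np.mgrid[:dep.shape[0],:dep.shape[1]]
    d,o=ray(P,u,v);return o+d*dep[...,None]
def proj(P,X):
    p,A,o=P;c=(np.asarray(X)-o)@A
    return p["cx"]+p["fx"]*c[...,0]/-c[...,2],p["cy"]-p["fy"]*c[...,1]/-c[...,2]
E
python3 - <<'E'
from h import *
for n in("top","scene"):
    P=pose(n);im=cv2.imread(f"pics/{n}0.png");d=np.load(f"pics/{n}0d.npy");X=cloud(P,d)
    hsv=cv2.cvtColor(im,cv2.COLOR_BGR2HSV);h,s,v=[hsv[...,i].astype(int) for i in range(3)]
    ms={"blue":(h>100)&(h<125)&(s>130)&(v>60),"red":((h<5)|(h>175))&(s>180)&(v>100)&(X[...,2]>.15)&(X[...,2]<.25)}
    for k,m in ms.items():
        m=m.astype(np.uint8);c,l,st,ce=cv2.connectedComponentsWithStats(m)
        for i in range(1,c):
            if st[i,4]>15:
                q=X[l==i];print(n,k,st[i],q.mean(0).round(4),q.min(0).round(3),q.max(0).round(3), np.percentile(q[:,2],90).round(4))
                c0,_=None,None
                if k=="blue":
                    pz=onz(P,*np.nonzero(l==i)[::-1],.044)[:,:2]
                    r=cv2.minAreaRect(pz.astype(np.float32));print(r)
    # heights in the press region
    for zz,(a,b) in {"beamtop":(.112,.128),"rest":(.15,.16),"head":(.175,.19),"knob":(.19,.2),"table":(-.01,.01),"base":(.01,.06)}.items():
        m=(X[...,2]>a)&(X[...,2]<b)&(X[...,0]>.35)&(X[...,0]<.65)&(X[...,1]>-.13)&(X[...,1]<.25)
        print(n,zz,m.sum(),np.median(X[m],0).round(4))
    u0,v0,u1,v1=(200,130,440,290) if n=="top" else (120,170,380,360)
    cv2.imwrite(f"pics/{n}z.png",cv2.resize(im[v0:v1,u0:u1],None,fx=3,fy=3,interpolation=cv2.INTER_CUBIC))
E
```

```text
top blue [405 222  12  42 278] [ 0.4448 -0.3236  0.0439] [ 0.386 -0.336  0.035] [ 0.506 -0.311  0.053] 0.0477
((0.4454234540462494, -0.3234688937664032), (0.11980703473091125, 0.019601427018642426), 2.765981912612915)
top red [231 174  11   8  56] [0.6082 0.1671 0.1839] [0.6   0.154 0.171] [0.617 0.182 0.191] 0.1887
top beamtop 1361 [0.5667 0.1073 0.1199]
top rest 265 [0.575  0.1651 0.1548]
top head 270 [0.5632 0.0608 0.1834]
top knob 53 [ 0.541  -0.0367  0.1942]
top table 6805 [4.441e-01 6.070e-02 3.000e-04]
top base 2782 [0.5063 0.0174 0.0253]
scene blue [146 247  21  31 193] [ 0.4545 -0.3247  0.0498] [ 0.391 -0.401  0.038] [ 1.239 -0.315  1.108] 0.0469
((0.4484418034553528, -0.3236227333545685), (0.11441685259342194, 0.01802096515893936), 2.6754064559936523)
scene red [334 201  10   9  38] [0.6174 0.1643 0.182 ] [0.61  0.152 0.167] [0.623 0.179 0.188] 0.1867
scene beamtop 1088 [0.5834 0.1078 0.1202]
scene rest 209 [0.579  0.0797 0.1552]
scene head 263 [0.57   0.0612 0.1831]
scene knob 46 [ 0.5463 -0.0347  0.194 ]
scene table 3901 [ 0.451  -0.0474  0.0006]
scene base 2356 [ 0.6    -0.0107  0.0243]
```

View pics/topz.png

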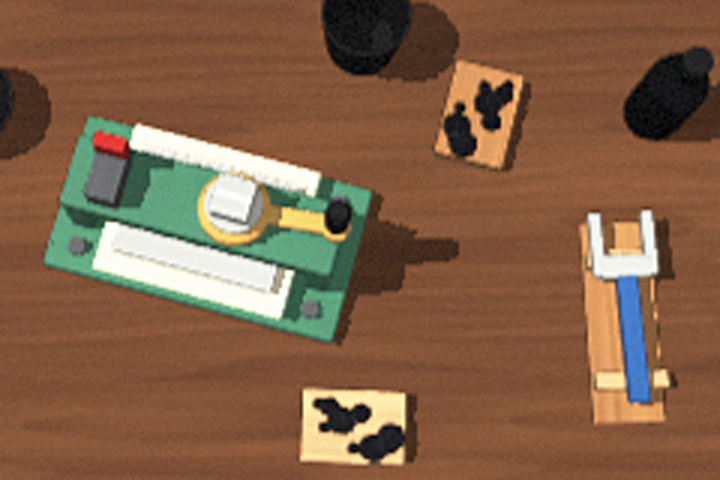

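View pics/scenez.png

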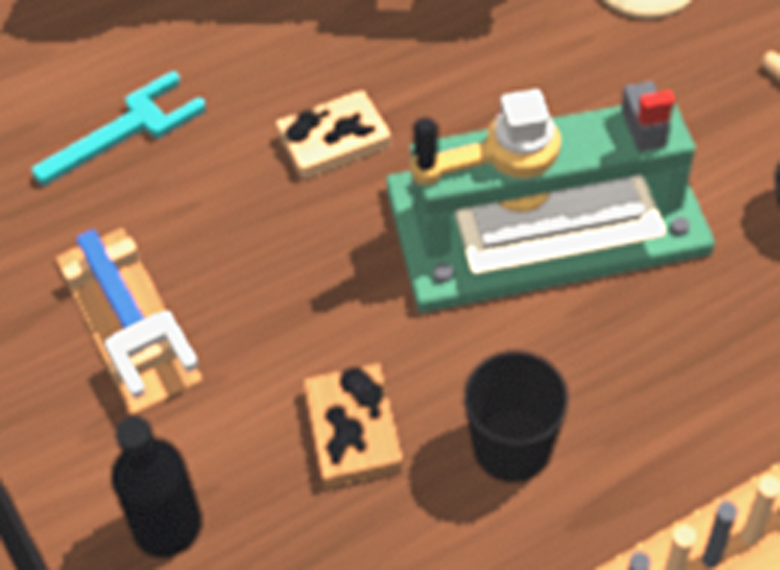

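Run:
```python
from h import *
P=pose("top");im=cv2.imread("pics/top0.png");X=cloud(P,np.load("pics/top0d.npy"))
hsv=cv2.cvtColor(im,cv2.COLOR_BGR2HSV)
def st(m): q=X[m];return len(q),np.median(q,0).round(3),q.min(0).round(3),q.max(0).round(3)
r=(X[...,0]>.5)&(X[...,0]<.75)&(X[...,1]<-.3)&(X[...,1]>-.45)
print("bottle",st(r&(X[...,2]>.06)&(X[...,2]<.2)))
print("bottletop",st(r&(X[...,2]>.155)&(X[...,2]<.2)))
b=(hsv[...,0]>100)&(hsv[...,0]<125)&(hsv[...,1]>130)&(X[...,2]>.03)
p=X[b][:,:2].astype(np.float32);print(cv2.fitLine(p,cv2.DIST_HUBER,0,.01,.01).ravel(),p.mean(0))
# beam-top plane / base edges yaw
g=(hsv[...,0]>60)&(hsv[...,0]<90)&(hsv[...,1]>80)&(X[...,0]>.35)&(X[...,0]<.72)&(X[...,1]>-.15)&(X[...,1]<.27)
for z in((.112,.128),(.005,.04)):
    m=g&(X[...,2]>z[0])&(X[...,2]<z[1]);print(cv2.minAreaRect(X[m][:,:2].astype(np.float32)))
```

```text
bottle (490, array([ 0.674, -0.358,  0.116]), array([ 0.653, -0.396,  0.06 ]), array([ 0.712, -0.336,  0.177]))
bottletop (97, array([ 0.682, -0.365,  0.169]), array([ 0.67 , -0.381,  0.155]), array([ 0.697, -0.353,  0.177]))
[ 0.9999156   0.01299184  0.44881174 -0.32536754] [ 0.46749398 -0.31011084]
((0.5668375492095947, 0.08626564592123032), (0.2620420455932617, 0.06980451941490173), 74.06963348388672)
((0.5253503322601318, 0.09084036946296692), (0.31170064210891724, 0.23750409483909607), 74.11366271972656)
```

carry_out([
  {"x":0.03,"y":-0.04,"z":0.01,"az":-0.15},
  {"x":0.06,"y":-0.08,"z":0.02,"az":-0.3},
  {"x":0.09,"y":-0.12,"z":0.03,"az":-0.45},
  {"x":0.12,"y":-0.16,"z":0.04,"az":-0.6},
  {"x":0.14,"y":-0.2,"z":0.05,"az":-0.75},
  {"x":0.16,"y":-0.24,"z":0.05,"az":-0.9},
  {"x":0.18,"y":-0.28,"z":0.05,"az":-1.05},
  {"x":0.2,"y":-0.32,"z":0.05,"az":-1.2},
  {"x":0.22,"y":-0.35,"z":0.05,"az":-1.35},
  {"x":0.23,"y":-0.38,"z":0.05,"az":-1.5},
  {"x":0.24,"y":-0.4,"z":0.05,"az":-1.65},
  {"x":0.24,"y":-0.41,"z":0.05,"az":-1.8},
  {"x":0.24,"y":-0.42,"z":0.05,"az":-1.95},
  {"x":0.24,"y":-0.42,"z":0.05,"az":-2.1},
  {"x":0.24,"y":-0.42,"z":0.05,"az":-2.25},
  {"x":0.24,"y":-0.42,"z":0.05,"az":-2.4},
  {"x":0.24,"y":-0.42,"z":0.05,"az":-2.53},
  {"x":0.24,"y":-0.42,"z":0.05,"az":-2.53},
  {"x":0.24,"y":-0.42,"z":0.05,"az":-2.53},
  {"x":0.24,"y":-0.42,"z":0.05,"az":-2.53},
])

```text
$.steps[0]: bad value
```

Run:
```python
from h import *
import pickle
o=ctrl.observe();im,d=ctrl.read_camera("wrist");cv2.imwrite("pics/w1.png",im);np.save("pics/w1d.npy",d);pickle.dump(o,open("pics/w1.pkl","wb"))
print(o["position"],R.from_quat(o["eef_rot"]).as_matrix()[:,0],o["joints"])
im,d=ctrl.read_camera("top");cv2.imwrite("pics/top1.png",im)
```

```text
[0.2277814  0.47299109 0.40431582] [-9.00983863e-01  4.33852562e-01  1.81237431e-04] [ 8.98614593e-01  3.13310252e-01  1.49821579e+00 -2.48102197e-05
  1.33099067e+00 -2.23411557e-01]
```

View pics/w1.png

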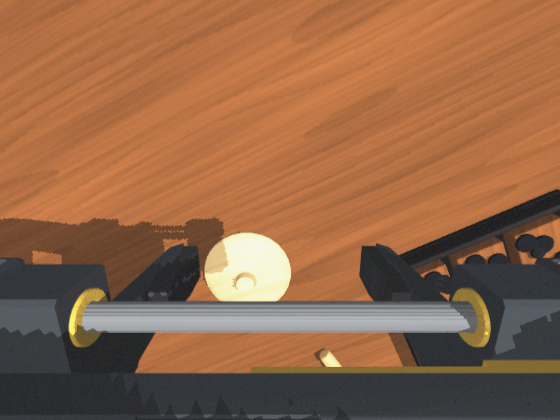

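The move was refused because each row needs all six keys, so nothing moved. I'll resend it.

carry_out([
  {"x":0.03,"y":-0.04,"z":0.01,"ax":0,"ay":0,"az":-0.15},
  {"x":0.06,"y":-0.08,"z":0.02,"ax":0,"ay":0,"az":-0.3},
  {"x":0.09,"y":-0.12,"z":0.03,"ax":0,"ay":0,"az":-0.45},
  {"x":0.12,"y":-0.16,"z":0.04,"ax":0,"ay":0,"az":-0.6},
  {"x":0.14,"y":-0.2,"z":0.05,"ax":0,"ay":0,"az":-0.75},
  {"x":0.16,"y":-0.24,"z":0.05,"ax":0,"ay":0,"az":-0.9},
  {"x":0.18,"y":-0.28,"z":0.05,"ax":0,"ay":0,"az":-1.05},
  {"x":0.2,"y":-0.32,"z":0.05,"ax":0,"ay":0,"az":-1.2},
  {"x":0.22,"y":-0.35,"z":0.05,"ax":0,"ay":0,"az":-1.35},
  {"x":0.23,"y":-0.38,"z":0.05,"ax":0,"ay":0,"az":-1.5},
  {"x":0.24,"y":-0.4,"z":0.05,"ax":0,"ay":0,"az":-1.65},
  {"x":0.24,"y":-0.41,"z":0.05,"ax":0,"ay":0,"az":-1.8},
  {"x":0.24,"y":-0.42,"z":0.05,"ax":0,"ay":0,"az":-1.95},
  {"x":0.24,"y":-0.42,"z":0.05,"ax":0,"ay":0,"az":-2.1},
  {"x":0.24,"y":-0.42,"z":0.05,"ax":0,"ay":0,"az":-2.25},
  {"x":0.24,"y":-0.42,"z":0.05,"ax":0,"ay":0,"az":-2.4},
  {"x":0.24,"y":-0.42,"z":0.05,"ax":0,"ay":0,"az":-2.53},
  {"x":0.24,"y":-0.42,"z":0.05,"ax":0,"ay":0,"az":-2.53},
  {"x":0.24,"y":-0.42,"z":0.05,"ax":0,"ay":0,"az":-2.53},
  {"x":0.24,"y":-0.42,"z":0.05,"ax":0,"ay":0,"az":-2.53},
])

```text
time: 2.25
position: [0.4678, 0.053, 0.4547]
eef_rot: [0.997, 0.083, -0.0, -0.0]
ft_force: [-0.6, -0.1, 0.6]
gripper_width: 0.0879
```

Run:
```python
from h import *
import pickle
o=ctrl.observe();im,d=ctrl.read_camera("wrist");cv2.imwrite("pics/w2.png",im);np.save("pics/w2d.npy",d);pickle.dump(o,open("pics/w2.pkl","wb"))
print(o["time"],o["position"],R.from_quat(o["eef_rot"]).as_matrix()[:,0],o["joints"])
```

```text
2.25 [0.46779495 0.05302193 0.4547088 ] [ 9.86355668e-01  1.64628355e-01 -9.81875231e-06] [-1.36753365e-01  1.57957600e-01  1.56332799e+00  2.82715559e-06
  1.42031822e+00  1.26866132e+00]
```

View pics/w2.png

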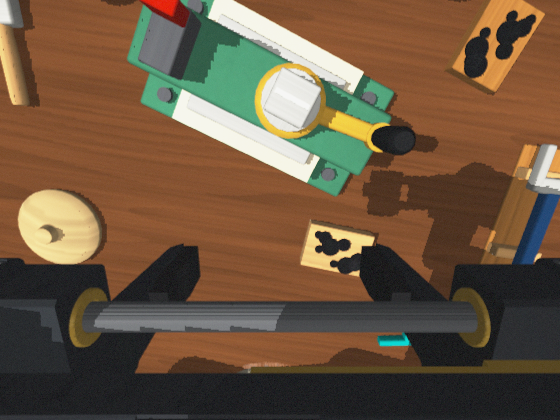

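The wrist view shows the head at px (293,97), the knob at (395,140) and the red stop at (165,10). The arm has a lateral offset, so I'll place the spanner with tool x along press +y. To make calibration errors cancel, I'll view the spanner and the head from the same tool-relative pose. Next I'll view the spanner.

carry_out([
  {"x":0.0,"y":-0.03,"z":0,"ax":0,"ay":0,"az":0.15},
  {"x":0.0,"y":-0.06,"z":0,"ax":0,"ay":0,"az":0.3},
  {"x":0.01,"y":-0.09,"z":0,"ax":0,"ay":0,"az":0.45},
  {"x":0.02,"y":-0.12,"z":0,"ax":0,"ay":0,"az":0.6},
  {"x":0.03,"y":-0.15,"z":0,"ax":0,"ay":0,"az":0.75},
  {"x":0.04,"y":-0.18,"z":0,"ax":0,"ay":0,"az":0.9},
  {"x":0.05,"y":-0.21,"z":0,"ax":0,"ay":0,"az":1.05},
  {"x":0.06,"y":-0.24,"z":-0.01,"ax":0,"ay":0,"az":1.2},
  {"x":0.07,"y":-0.27,"z":-0.02,"ax":0,"ay":0,"az":1.35},
  {"x":0.08,"y":-0.3,"z":-0.03,"ax":0,"ay":0,"az":1.5},
  {"x":0.09,"y":-0.33,"z":-0.04,"ax":0,"ay":0,"az":1.65},
  {"x":0.092,"y":-0.35,"z":-0.05,"ax":0,"ay":0,"az":1.8},
  {"x":0.092,"y":-0.36,"z":-0.06,"ax":0,"ay":0,"az":1.95},
  {"x":0.092,"y":-0.373,"z":-0.07,"ax":0,"ay":0,"az":2.1},
  {"x":0.092,"y":-0.373,"z":-0.08,"ax":0,"ay":0,"az":2.25},
  {"x":0.092,"y":-0.373,"z":-0.09,"ax":0,"ay":0,"az":2.4},
  {"x":0.092,"y":-0.373,"z":-0.095,"ax":0,"ay":0,"az":2.55},
  {"x":0.092,"y":-0.373,"z":-0.095,"ax":0,"ay":0,"az":2.7},
  {"x":0.092,"y":-0.373,"z":-0.095,"ax":0,"ay":0,"az":2.85},
  {"x":0.092,"y":-0.373,"z":-0.095,"ax":0,"ay":0,"az":3.0},
])

```text
time: 4.3
position: [0.5599, -0.32, 0.3595]
eef_rot: [-0.014, 1.0, 0.0, -0.0]
ft_force: [1.3, 0.7, 0.2]
gripper_width: 0.0881
```

carry_out([
  {"x":0,"y":0,"z":0,"ax":0,"ay":0,"az":0.02},
  {"x":0,"y":0,"z":0,"ax":0,"ay":0,"az":0.02},
  {"x":0,"y":0,"z":0,"ax":0,"ay":0,"az":0.02},
])

```text
time: 4.6
position: [0.5598, -0.32, 0.3597]
eef_rot: [-0.019, 1.0, 0.0, -0.0]
ft_force: [0.7, -0.8, 0.4]
gripper_width: 0.0881
```

```bash
cat >> h.py <<'E'
import pickle
def snap(tag):
    o=ctrl.observe();im,d=ctrl.read_camera("wrist");cv2.imwrite(f"pics/{tag}.png",im);np.save(f"pics/{tag}d.npy",d);pickle.dump(o,open(f"pics/{tag}.pkl","wb"))
    r=R.from_quat(o["eef_rot"]).as_matrix()
    print(o["time"],o["position"].round(4),"yaw",np.degrees(np.arctan2(r[1,0],r[0,0])).round(2),"q6",o["joints"][5].round(3),"tz",r[:,2].round(4));return o,im,d
E
python3 -c "
from h import *
snap('w3')"
```

```text
4.6 [ 0.5598 -0.32    0.3597] yaw -177.78 q6 -2.31 tz [-1.e-04  0.e+00 -1.e+00]
```

View pics/w3.png

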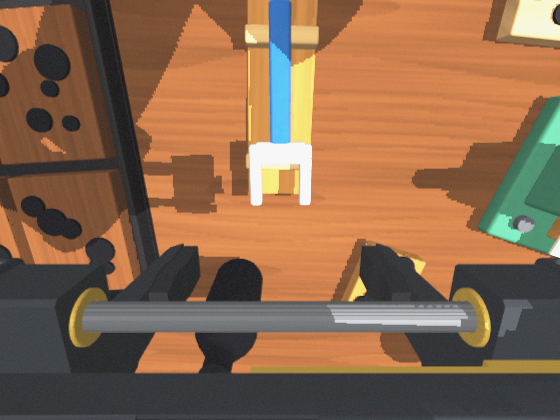

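The spanner's jaw is at px (280,175), slot opening down, with its blue handle running up the column at about 280. The pot-like shape at (230,310) is the bottle, well clear. Next I'll compute the pose.

```bash
cat >> h.py <<'E'
def spanner(tag,z):
    o=pickle.load(open(f"pics/{tag}.pkl","rb"));im=cv2.imread(f"pics/{tag}.png");P=pose("wrist",o)
    hsv=cv2.cvtColor(im,cv2.COLOR_BGR2HSV);H,S,V=[hsv[...,i].astype(int) for i in range(3)]
    b=((H>100)&(H<125)&(S>130)&(V>50)).astype(np.uint8)
    n,l,st,_=cv2.connectedComponentsWithStats(b);i=1+st[1:,4].argmax();v,u=np.nonzero(l==i)
    rows=np.unique(v);rows=rows[(rows>rows.min()+4)&(rows<rows.max()-4)]
    L=onz(P,[u[v==r].min()-.5 for r in rows],rows,z)[:,:2];Rr=onz(P,[u[v==r].max()+.5 for r in rows],rows,z)[:,:2]
    ax=cv2.fitLine(((L+Rr)/2).astype(np.float32),cv2.DIST_L2,0,.01,.01).ravel()
    print("handle w",np.linalg.norm(L-Rr,axis=1).mean())
    w=((S<60)&(V>150)).astype(np.uint8)
    n,l,st,_=cv2.connectedComponentsWithStats(w);bi=max((k for k in range(1,n) if st[k,4]>150 and abs(st[k,0]+st[k,2]/2-u.mean())<60),key=lambda k:st[k,4])
    v2,u2=np.nonzero(l==bi);q=onz(P,u2,v2,z)[:,:2];d=ax[:2]
    if (q.mean(0)-ax[2:])@d<0:d=-d
    n_=np.array([-d[1],d[0]]);s=(q-ax[2:])@d;t=(q-ax[2:])@n_
    print("axis deg",np.degrees(np.arctan2(d[1],d[0])),"tip s",np.sort(s)[-5:].round(4),"base s",np.sort(s)[:5].round(4),"t",t.min(),t.max(),st[bi])
    tip=s.max()+.0003; tmid=(t.min()+t.max())/2
    s2=s.min()-.0003
    print("len jaw",tip-s2,"tmid",tmid)
    s0=((tip-.097)+(s2-.032))/2
    org=ax[2:]+d*s0
    for nm,x in(("origin",0),("grip",.010),("jaw",.075)):print(nm,(org+d*x).round(4))
    print("jaw via jawmid",(ax[2:]+d*(s0+.075)+n_*tmid).round(4))
E
python3 - <<'E'
from h import *
spanner("w3",.044)
d=np.load("pics/w3d.npy");o=pickle.load(open("pics/w3.pkl","rb"));X=cloud(pose("wrist",o),d)
for u,v in((280,100),(280,60),(258,150),(302,150),(256,190),(305,190)):print(X[v,u].round(4))
E
```

```text
handle w 0.01844990838699157
axis deg 2.7373972 tip s [0.1262 0.1262 0.1262 0.1262 0.1262] base s [0.0257 0.0266 0.0275 0.0284 0.0293] t -0.031261609293978226 0.03082909077843028 [ 249  102   63  104 2470]
len jaw 0.10107551446382132 tmid -0.00021625925777397394
origin [ 0.4537 -0.3232]
grip [ 0.4637 -0.3227]
jaw [ 0.5286 -0.3196]
jaw via jawmid [ 0.5286 -0.3198]
[ 0.4659 -0.3223  0.0422]
[ 0.4316 -0.3237  0.0418]
[ 0.5133 -0.3422  0.0422]
[ 0.5116 -0.2987  0.0424]
[ 0.554  -0.3435  0.042 ]
[ 0.5517 -0.2932  0.0433]
```

```bash
sed -i 's|s=(q-ax\[2:\])@d;t=(q-ax\[2:\])@n_|s=(q-ax[2:])@d;t=(q-ax[2:])@n_;k=np.abs(t)>.016;s=s[k];t=t[k]|' h.py
python3 - <<'E'
from h import *
spanner("w3",.044)
E
```

```text
handle w 0.01844990838699157
axis deg 2.7373972 tip s [0.1262 0.1262 0.1262 0.1262 0.1262] base s [0.0623 0.0623 0.0623 0.0623 0.0623] t -0.031261609293978226 0.03082909077843028 [ 249  102   63  104 2470]
len jaw 0.0645307634073959 tmid -0.00021625925777397394
origin [ 0.4719 -0.3223]
grip [ 0.4819 -0.3219]
jaw [ 0.5468 -0.3188]
jaw via jawmid [ 0.5468 -0.319 ]
```

carry_out([
  {"x":-0.03,"y":0,"z":-0.02,"ax":0,"ay":0,"az":0.005},
  {"x":-0.06,"y":-0.001,"z":-0.05,"ax":0,"ay":0,"az":0.01},
  {"x":-0.078,"y":-0.002,"z":-0.08,"ax":0,"ay":0,"az":0.01},
  {"x":-0.078,"y":-0.002,"z":-0.11,"ax":0,"ay":0,"az":0.01},
  {"x":-0.078,"y":-0.002,"z":-0.135,"ax":0,"ay":0,"az":0.01},
  {"x":-0.078,"y":-0.002,"z":-0.155,"ax":0,"ay":0,"az":0.01},
  {"x":-0.078,"y":-0.002,"z":-0.168,"ax":0,"ay":0,"az":0.01},
  {"x":-0.078,"y":-0.002,"z":-0.175,"ax":0,"ay":0,"az":0.01},
  {"x":-0.078,"y":-0.002,"z":-0.175,"ax":0,"ay":0,"az":0.01},
  {"x":-0.078,"y":-0.002,"z":-0.175,"ax":0,"ay":0,"az":0.01},
])

```text
time: 5.65
position: [0.482, -0.3222, 0.1855]
eef_rot: [-0.026, 1.0, -0.0, 0.0]
ft_force: [-0.9, -1.7, 0.3]
gripper_width: 0.088
```

carry_out([
  {"x":0,"y":0,"z":0,"ax":0,"ay":0,"az":0},
  {"x":0,"y":0,"z":0,"ax":0,"ay":0,"az":0},
  {"x":0,"y":0,"z":0,"ax":0,"ay":0,"az":0},
  {"x":0,"y":0,"z":0,"ax":0,"ay":0,"az":0},
  {"x":0,"y":0,"z":0,"ax":0,"ay":0,"az":0},
  {"x":0,"y":0,"z":0,"ax":0,"ay":0,"az":0},
  {"x":0,"y":0,"z":0,"ax":0,"ay":0,"az":0},
], grip=0.01, squeeze=40)

```text
time: 6.35
position: [0.4818, -0.322, 0.1847]
eef_rot: [-0.026, 1.0, 0.0, -0.0]
ft_force: [0.3, 0.8, -0.0]
gripper_width: 0.0341
```

```bash
python3 -c "
from h import *
o,_,_=snap('w4');print(o['gripper_width'],o['ft_force'])"
```

```text
6.35 [ 0.4818 -0.322   0.1847] yaw -177.06 q6 -2.413 tz [-0.  0. -1.]
0.03406257484763801 [ 0.25668793  0.77349166 -0.03855709]
```

View pics/w4.png

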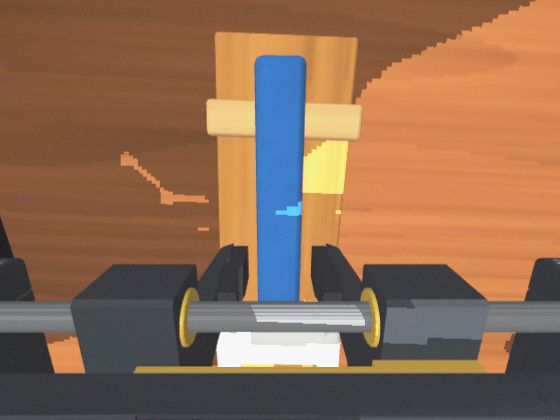

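The handle is centred between the fingers, which are still closing at 34 mm. I'll let them finish and then lift.

carry_out([
  {"x":0,"y":0,"z":0,"ax":0,"ay":0,"az":0},
  {"x":0,"y":0,"z":0,"ax":0,"ay":0,"az":0},
  {"x":0,"y":0,"z":0,"ax":0,"ay":0,"az":0},
  {"x":0,"y":0,"z":0,"ax":0,"ay":0,"az":0},
  {"x":0,"y":0,"z":0.01,"ax":0,"ay":0,"az":0},
  {"x":0,"y":0,"z":0.03,"ax":0,"ay":0,"az":0},
  {"x":0,"y":0,"z":0.06,"ax":0,"ay":0,"az":0},
  {"x":0,"y":0,"z":0.09,"ax":0,"ay":0,"az":0},
  {"x":0,"y":0,"z":0.12,"ax":0,"ay":0,"az":0},
  {"x":0,"y":0,"z":0.15,"ax":0,"ay":0,"az":0},
  {"x":0,"y":0,"z":0.18,"ax":0,"ay":0,"az":0},
  {"x":0,"y":0,"z":0.21,"ax":0,"ay":0,"az":0},
  {"x":0,"y":0,"z":0.24,"ax":0,"ay":0,"az":0},
])

```text
time: 7.7
position: [0.4815, -0.3216, 0.4262]
eef_rot: [-0.026, 1.0, 0.0, -0.0]
ft_force: [0.4, -0.6, -3.0]
gripper_width: 0.0193
```

```bash
python3 -c "
from h import *
o,_,_=snap('w5');print(o['gripper_width'],o['ft_force'],o['torque'])"
```

```text
7.7 [ 0.4815 -0.3216  0.4262] yaw -177.06 q6 -2.413 tz [-6.e-04  5.e-04 -1.e+00]
0.01926870614988569 [ 0.3686007  -0.62499828 -3.01451456] [ 0.01047683  0.04251787 -0.01763493]
```

View pics/w5.png

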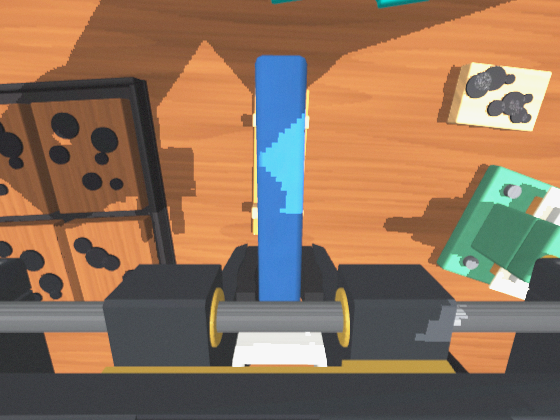

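The grip is good: width 19 mm, 3 N of weight, no slip. Next I'll go over the press at the placing yaw and measure the head.

carry_out([
  {"x":0.0,"y":0.03,"z":0.01,"ax":0,"ay":0,"az":-0.14},
  {"x":0.0,"y":0.06,"z":0.02,"ax":0,"ay":0,"az":-0.28},
  {"x":0.0,"y":0.09,"z":0.03,"ax":0,"ay":0,"az":-0.42},
  {"x":0.0,"y":0.12,"z":0.04,"ax":0,"ay":0,"az":-0.56},
  {"x":0.005,"y":0.15,"z":0.05,"ax":0,"ay":0,"az":-0.7},
  {"x":0.01,"y":0.18,"z":0.055,"ax":0,"ay":0,"az":-0.84},
  {"x":0.015,"y":0.21,"z":0.055,"ax":0,"ay":0,"az":-0.98},
  {"x":0.02,"y":0.24,"z":0.055,"ax":0,"ay":0,"az":-1.12},
  {"x":0.023,"y":0.27,"z":0.055,"ax":0,"ay":0,"az":-1.26},
  {"x":0.023,"y":0.3,"z":0.055,"ax":0,"ay":0,"az":-1.4},
  {"x":0.023,"y":0.33,"z":0.055,"ax":0,"ay":0,"az":-1.54},
  {"x":0.023,"y":0.36,"z":0.055,"ax":0,"ay":0,"az":-1.68},
  {"x":0.023,"y":0.374,"z":0.055,"ax":0,"ay":0,"az":-1.8},
  {"x":0.023,"y":0.374,"z":0.055,"ax":0,"ay":0,"az":-1.9},
  {"x":0.023,"y":0.374,"z":0.055,"ax":0,"ay":0,"az":-1.9},
  {"x":0.023,"y":0.374,"z":0.055,"ax":0,"ay":0,"az":-1.9},
  {"x":0.023,"y":0.374,"z":0.055,"ax":0,"ay":0,"az":-1.9},
])

```text
time: 9.45
position: [0.5048, 0.0517, 0.4795]
eef_rot: [0.798, 0.603, -0.0, -0.0]
ft_force: [0.6, -0.3, -3.8]
gripper_width: 0.0195
```

```bash
python3 -c "
from h import *
o,_,_=snap('w6');print(o['gripper_width'],o['ft_force'],o['torque'])"
```

```text
9.45 [0.5048 0.0517 0.4795] yaw 74.16 q6 0.147 tz [-4.e-04  1.e-04 -1.e+00]
0.019509483963563307 [ 0.60438141 -0.30563064 -3.76662572] [-0.02353057  0.13482893  0.04347584]
```

View pics/w6.png

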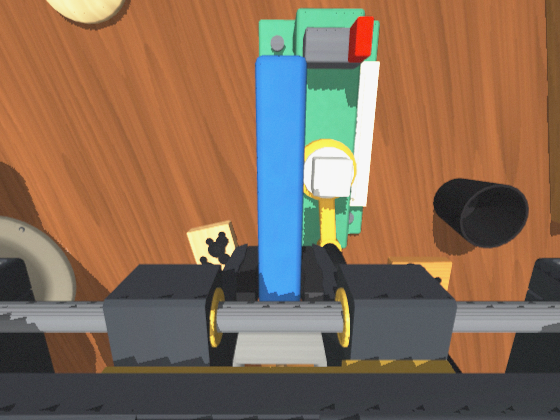

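Run:
```python
import cv2,numpy as np
a=cv2.imread("pics/w6.png")[120:230,280:380];b=cv2.imread("pics/w2.png")[50:150,240:350]
a=cv2.resize(a,(400,440),interpolation=cv2.INTER_CUBIC);b=cv2.resize(b,(400,440),interpolation=cv2.INTER_CUBIC)
cv2.imwrite("pics/hz.png",np.hstack([a,b]))
```

```text
(no output)
```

View pics/hz.png

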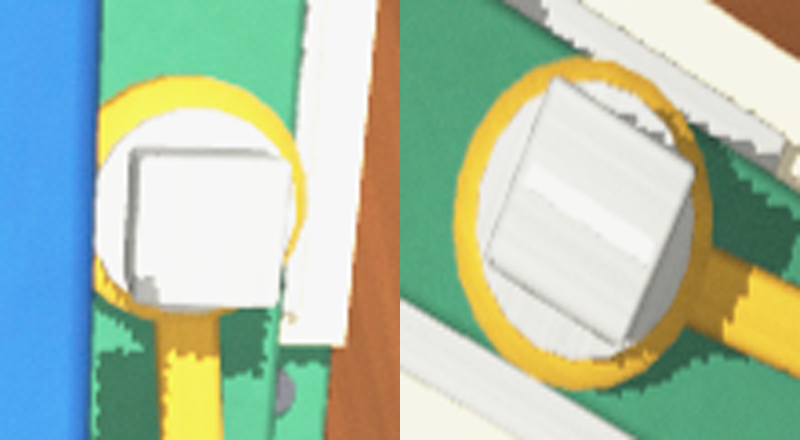

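```bash
cat >> h.py <<'E'
def head(tag):
    o=pickle.load(open(f"pics/{tag}.pkl","rb"));P=pose("wrist",o);X=cloud(P,np.load(f"pics/{tag}d.npy"))
    m=((abs(X[...,2]-.183)<.006)&(np.hypot(X[...,0]-.5586,X[...,1]-.0574)<.035)).astype(np.uint8)
    c=max(cv2.findContours(m,cv2.RETR_EXTERNAL,cv2.CHAIN_APPROX_NONE)[0],key=len)[:,0]
    print("z",np.median(X[m>0][:,2]))
    q=onz(P,c[:,0],c[:,1],.183)[:,:2];r=cv2.minAreaRect((q*1000).astype(np.float32));print(tag,r)
    v,u=np.nonzero(m);print(" centroid",onz(P,u,v,.183)[:,:2].mean(0).round(4))
E
python3 - <<'E'
from h import *
head("w2");head("w6")
# in-hand spanner, tool frame
for tag in("w5","w6"):
    o=pickle.load(open(f"pics/{tag}.pkl","rb"));p=ctrl.camera_params("wrist");H=p["hand_eye"];P=(p,H[:3,:3],H[:3,3])
    im=cv2.imread(f"pics/{tag}.png");h=cv2.cvtColor(im,cv2.COLOR_BGR2HSV).astype(int)
    b=((h[...,0]>95)&(h[...,0]<125)&(h[...,1]>130)&(h[...,2]>50)).astype(np.uint8)
    n,l,st,_=cv2.connectedComponentsWithStats(b);i=1+st[1:,4].argmax();v,u=np.nonzero(l==i)
    rows=np.arange(70,235);zt=.1407
    L=onz(P,[u[v==r].min()-.5 for r in rows],rows,zt);Rr=onz(P,[u[v==r].max()+.5 for r in rows],rows,zt);M=(L+Rr)/2
    k=np.polyfit(M[:,0],M[:,1],1);print(tag,"w",np.linalg.norm(L-Rr,axis=1).mean(),"y=kx+c",k,"deg",np.degrees(np.arctan(k[0])),"tail x",onz(P,[280.],[v.min()-.5],zt))
    X=np.load(f"pics/{tag}d.npy");C=cloud(P,X);print("toolz top",[C[r,278:284,2].mean().round(4) for r in(80,120,160,200,230)])
E
```

```text
z 0.18126114576712504
w2 ((558.35888671875, 59.805625915527344), (35.40373992919922, 35.46320343017578), 72.63922119140625)
 centroid [0.5587 0.0599]
z 0.1811636286477919
w6 ((557.0379638671875, 59.62407684326172), (35.3636589050293, 36.07965087890625), 74.19538116455078)
 centroid [0.5569 0.0598]
w5 w 0.01868891164370758 y=kx+c [ 0.00460297 -0.00150707] deg 0.2637287501030132 tail x [[ 0.09622769 -0.00122366  0.1407    ]]
toolz top [np.float64(0.1427), np.float64(0.1423), np.float64(0.1425), np.float64(0.1421), np.float64(0.1423)]
w6 w 0.01883548224366577 y=kx+c [ 0.00643686 -0.00153518] deg 0.36880008857695434 tail x [[ 0.09655772 -0.00122402  0.1407    ]]
toolz top [np.float64(0.1417), np.float64(0.1424), np.float64(0.1425), np.float64(0.1423), np.float64(0.1421)]
```

Run:
```python
from h import *
for t,r,c0,c1 in(("w5",120,250,312),("w6",120,250,312),("w3",100,264,298)):
    im=cv2.imread(f"pics/{t}.png");h=cv2.cvtColor(im,cv2.COLOR_BGR2HSV)
    x=[(c,*map(int,h[r,c])) for c in range(c0,c1)]
    print(t,x[:10],x[-14:])
    if t=="w3":print(x)
```

```text
w5 [(250, 11, 142, 135), (251, 12, 143, 137), (252, 16, 132, 209), (253, 29, 51, 247), (254, 30, 18, 247), (255, 30, 23, 247), (256, 107, 169, 174), (257, 107, 167, 197), (258, 107, 179, 201), (259, 107, 172, 206)] [(298, 96, 158, 247), (299, 97, 153, 247), (300, 98, 156, 247), (301, 98, 157, 247), (302, 98, 157, 247), (303, 99, 156, 247), (304, 103, 137, 245), (305, 5, 11, 244), (306, 30, 13, 247), (307, 30, 17, 247), (308, 30, 35, 247), (309, 15, 139, 231), (310, 12, 156, 224), (311, 13, 158, 225)]
w6 [(250, 12, 159, 186), (251, 11, 156, 181), (252, 11, 157, 180), (253, 11, 161, 174), (254, 11, 158, 169), (255, 5, 106, 159), (256, 107, 174, 182), (257, 106, 182, 221), (258, 106, 181, 233), (259, 105, 180, 237)] [(298, 103, 183, 241), (299, 105, 179, 238), (300, 105, 183, 230), (301, 106, 181, 221), (302, 107, 180, 210), (303, 107, 175, 192), (304, 106, 166, 158), (305, 87, 120, 134), (306, 76, 121, 219), (307, 76, 122, 218), (308, 76, 120, 218), (309, 76, 124, 218), (310, 76, 123, 216), (311, 76, 122, 218)]
w3 [(264, 15, 163, 218), (265, 15, 163, 218), (266, 15, 158, 220), (267, 15
[... 459 characters left out ...]
, (265, 15, 163, 218), (266, 15, 158, 220), (267, 15, 158, 220), (268, 15, 158, 219), (269, 11, 112, 207), (270, 107, 176, 211), (271, 105, 174, 240), (272, 102, 165, 246), (273, 99, 162, 247), (274, 99, 159, 247), (275, 99, 159, 247), (276, 100, 161, 247), (277, 99, 159, 247), (278, 99, 162, 247), (279, 99, 159, 247), (280, 99, 163, 247), (281, 99, 162, 247), (282, 99, 167, 247), (283, 99, 162, 247), (284, 99, 163, 247), (285, 99, 163, 247), (286, 99, 160, 247), (287, 99, 162, 247), (288, 101, 165, 247), (289, 102, 168, 246), (290, 121, 67, 226), (291, 24, 140, 247), (292, 24, 134, 247), (293, 26, 127, 247), (294, 27, 128, 247), (295, 28, 126, 247), (296, 28, 120, 247), (297, 27, 123, 247)]
```

Run:
```python
from h import *
p=ctrl.camera_params("wrist");print(p)
H=p["hand_eye"];P=(p,H[:3,:3],H[:3,3])
print(onz(P,[255.5,304.5,280],[120,120,57],.1407),onz(P,[255.5,304.5,280],[120,120,57],.1424))
```

```text
{'fx': 294.2035295150554, 'fy': 294.2035295150554, 'cx': 279.3297038044853, 'cy': 208.11993414059145, 'hand_eye': array([[ 4.46714835e-04,  9.58963069e-01,  2.83530655e-01,
         7.32318342e-02],
       [ 9.99998505e-01, -9.01992533e-04,  1.47519626e-03,
        -1.25969663e-03],
       [ 1.67040126e-03,  2.83529572e-01, -9.58962039e-01,
         2.18128878e-02],
       [ 0.00000000e+00,  0.00000000e+00,  0.00000000e+00,
         1.00000000e+00]])}
[[ 0.07364896 -0.0106844   0.1407    ]
 [ 0.07365732  0.00828388  0.1407    ]
 [ 0.09573155 -0.00122312  0.1407    ]] [[ 0.07365492 -0.01081916  0.1424    ]
 [ 0.07366341  0.00842034  0.1424    ]
 [ 0.09605328 -0.0012226   0.1424    ]]
```

```bash
python3 - <<'E'
from h import *
for n in("wrist","top","scene"):
  a=[]
  for _ in range(6):
    p=ctrl.camera_params(n);a.append(p["hand_eye"][:3,3] if n=="wrist" else p["origin"])
  print(n,np.round(a,5))
E
python3 -c "
from rig import ctrl
print(ctrl.camera_params('wrist')['hand_eye'])"
```

```text
wrist [[ 0.07323 -0.00126  0.02181]
 [ 0.07323 -0.00126  0.02181]
 [ 0.07323 -0.00126  0.02181]
 [ 0.07323 -0.00126  0.02181]
 [ 0.07323 -0.00126  0.02181]
 [ 0.07323 -0.00126  0.02181]]
top [[0.25783 0.02806 1.43356]
 [0.25783 0.02806 1.43356]
 [0.25783 0.02806 1.43356]
 [0.25783 0.02806 1.43356]
 [0.25783 0.02806 1.43356]
 [0.25783 0.02806 1.43356]]
scene [[ 1.23938 -0.40079  1.10797]
 [ 1.23938 -0.40079  1.10797]
 [ 1.23938 -0.40079  1.10797]
 [ 1.23938 -0.40079  1.10797]
 [ 1.23938 -0.40079  1.10797]
 [ 1.23938 -0.40079  1.10797]]
[[ 4.46714835e-04  9.58963069e-01  2.83530655e-01  7.32318342e-02]
 [ 9.99998505e-01 -9.01992533e-04  1.47519626e-03 -1.25969663e-03]
 [ 1.67040126e-03  2.83529572e-01 -9.58962039e-01  2.18128878e-02]
 [ 0.00000000e+00  0.00000000e+00  0.00000000e+00  1.00000000e+00]]
```

The wrist hand-eye report has changed since the start. From the two head views (yaw 9.5° and 74°), plus the handle seen between the pads, I get a tool-frame bias of about (+0.9, −1.2) mm. The corrected head is near (0.558, 0.0585). Next I'll go to a hover above it and check the handle's gap to the red stop directly.

carry_out([
  {"x":0.02,"y":0.02,"z":0,"ax":0,"ay":0,"az":0},
  {"x":0.04,"y":0.04,"z":0,"ax":0,"ay":0,"az":0},
  {"x":0.06,"y":0.06,"z":-0.01,"ax":0,"ay":0,"az":0},
  {"x":0.0717,"y":0.0727,"z":-0.04,"ax":0,"ay":0,"az":0},
  {"x":0.0717,"y":0.0727,"z":-0.07,"ax":0,"ay":0,"az":0},
  {"x":0.0717,"y":0.0727,"z":-0.1,"ax":0,"ay":0,"az":0},
  {"x":0.0717,"y":0.0727,"z":-0.12,"ax":0,"ay":0,"az":0},
  {"x":0.0717,"y":0.0727,"z":-0.13,"ax":0,"ay":0,"az":0},
  {"x":0.0717,"y":0.0727,"z":-0.13,"ax":0,"ay":0,"az":0},
  {"x":0.0717,"y":0.0727,"z":-0.13,"ax":0,"ay":0,"az":0},
])

```text
time: 10.5
position: [0.5767, 0.1246, 0.3508]
eef_rot: [0.798, 0.602, 0.001, 0.0]
ft_force: [0.2, 0.2, -2.3]
gripper_width: 0.0196
```

```bash
python3 -c "
from h import *
o,_,_=snap('w7');print(o['gripper_width'],o['ft_force'],o['torque'])
im,d=ctrl.read_camera('top');cv2.imwrite('pics/t7.png',cv2.resize(im[140:260,190:350],None,fx=5,fy=5,interpolation=cv2.INTER_CUBIC));cv2.imwrite('pics/t7r.png',im);np.save('pics/t7d.npy',d)
im,d=ctrl.read_camera('scene');cv2.imwrite('pics/s7.png',cv2.resize(im[160:290,220:390],None,fx=4.5,fy=4.5,interpolation=cv2.INTER_CUBIC))
"
```

```text
10.5 [0.5767 0.1246 0.3508] yaw 74.08 q6 0.292 tz [ 0.0017  0.     -1.    ]
0.019582300593759792 [ 0.19504145  0.24431488 -2.27595371] [-0.02901659  0.0531842   0.02777826]
```

View pics/w7.png

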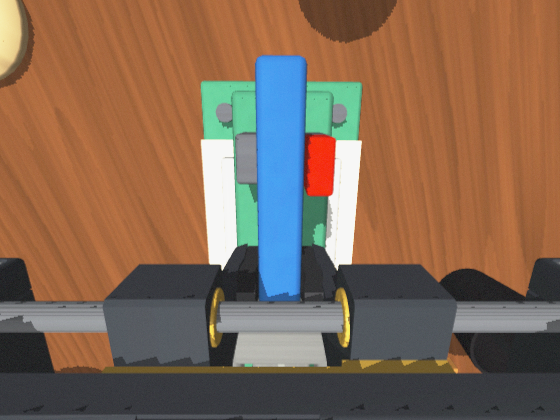

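View pics/t7.png

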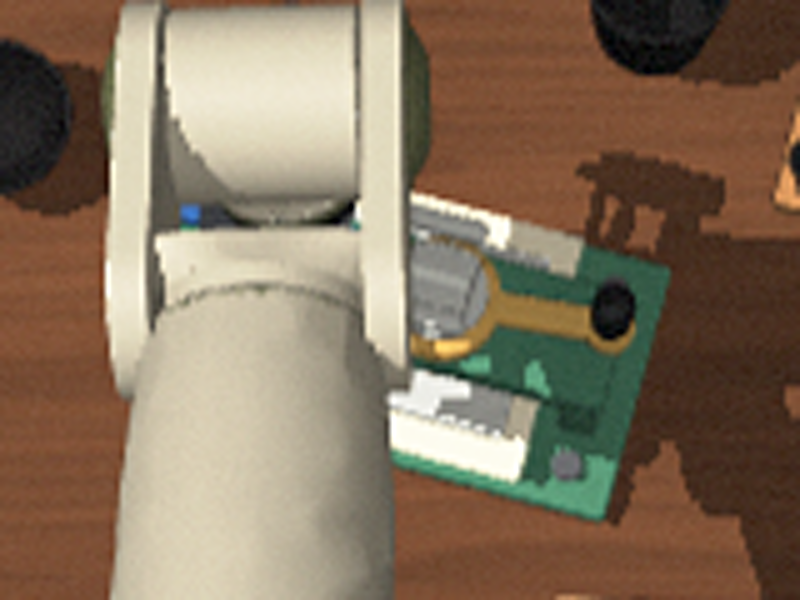

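View pics/s7.png

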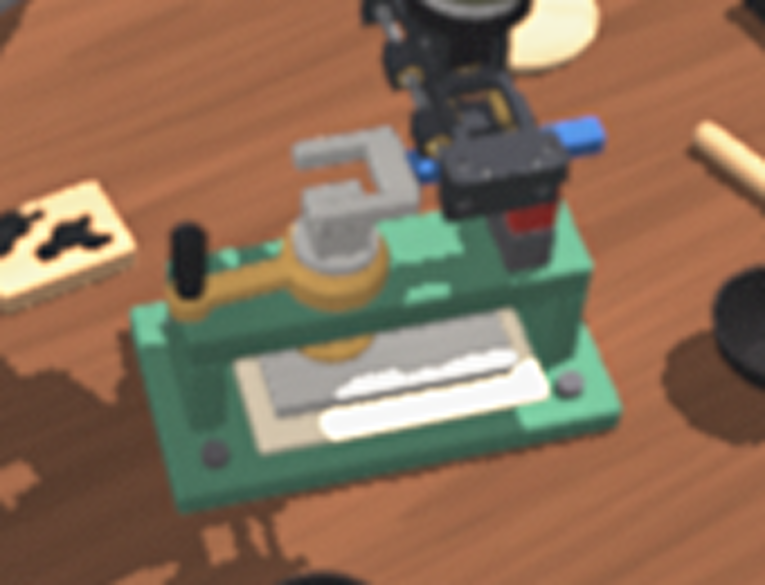

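The scene view shows the jaw slot right above the head, around px (350,190) of the crop. In the wrist view, handle, beam, base plate and stop are all visible, so I'll measure the lateral centring from the beam and base edges.

Run:
```python
from h import *
o=pickle.load(open("pics/w7.pkl","rb"));im=cv2.imread("pics/w7.png");h=cv2.cvtColor(im,cv2.COLOR_BGR2HSV).astype(int)
for r in(88,100,110,120,128,165,200,220):
    print(r,"base/beam/handle edges:",end=" ")
    g=cv2.GaussianBlur(im[r-1:r+2].astype(np.float32).mean(0)[None],(3,1),0)[0]
    gr=np.abs(np.diff(g,axis=0)).sum(1)
    pk=[i for i in range(190,375) if gr[i]>25 and gr[i]>=gr[i-1] and gr[i]>gr[i+1]]
    print([(round(i+.5+ .5*(gr[i-1]-gr[i+1])/(gr[i-1]-2*gr[i]+gr[i+1]),1),int(gr[i])) for i in pk])
d=np.load("pics/w7d.npy");X=cloud(pose("wrist",o),d)
for u,v in((245,110),(320,110),(215,90),(350,90),(245,150),(322,150),(320,165),(322,185),(240,220),(318,220)):print((u,v),X[v,u].round(4),d[v,u].round(4))
cv2.imwrite("pics/w7z.png",cv2.resize(im[60:240,180:380],None,fx=3.3,fy=3.3,interpolation=cv2.INTER_CUBIC))
```

```text
88 base/beam/handle edges: [(np.float32(200.3), 109), (np.float32(255.0), 65), (np.float32(303.6), 37), (np.float32(306.4), 88), (np.float32(361.5), 88)]
100 base/beam/handle edges: [(np.float32(201.2), 101), (np.float32(230.2), 48), (np.float32(232.8), 30), (np.float32(255.3), 70), (np.float32(305.9), 67), (np.float32(329.9), 37), (np.float32(333.5), 63), (np.float32(360.5), 88)]
110 base/beam/handle edges: [(np.float32(201.8), 96), (np.float32(215.4), 47), (np.float32(231.6), 47), (np.float32(255.4), 80), (np.float32(305.4), 79), (np.float32(330.3), 41), (np.float32(332.5), 60), (np.float32(346.4), 46), (np.float32(359.8), 82)]
120 base/beam/handle edges: [(np.float32(202.4), 109), (np.float32(218.2), 48), (np.float32(229.3), 39), (np.float32(232.5), 64), (np.float32(255.5), 82), (np.float32(302.6), 37), (np.float32(305.3), 82), (np.float32(329.2), 37), (np.float32(332.4), 55), (np.float32(343.2), 35), (np.float32(345.9), 59), (np.float32(359.2), 91)]
128 base/beam/handle edges: [(np.float32(203.1), 97), (np.float32(226.3), 43), (np.float32(228.6), 30), (np.float32(231.4), 30), (np
[... 554 characters left out ...]
), 56), (np.float32(301.5), 57), (np.float32(327.7), 167), (np.float32(356.5), 187)]
220 base/beam/handle edges: [(np.float32(205.6), 158), (np.float32(235.5), 148), (np.float32(257.3), 73), (np.float32(300.7), 57), (np.float32(326.4), 133), (np.float32(331.6), 69), (np.float32(354.6), 169)]
(245, 110) [0.5753 0.2088 0.119 ] 0.1994
(320, 110) [0.6241 0.1949 0.1192] 0.1992
(215, 90) [0.5431 0.2408 0.0202] 0.2879
(350, 90) [0.6701 0.2046 0.0207] 0.2875
(245, 150) [0.5715 0.1852 0.1517] 0.1748
(322, 150) [0.612  0.1767 0.1828] 0.1441
(320, 165) [0.6093 0.1699 0.1834] 0.1456
(322, 185) [0.6079 0.1598 0.1834] 0.1484
(240, 220) [0.547  0.1342 0.1165] 0.2243
(318, 220) [0.6042 0.1183 0.1178] 0.2229
```

View pics/w7z.png

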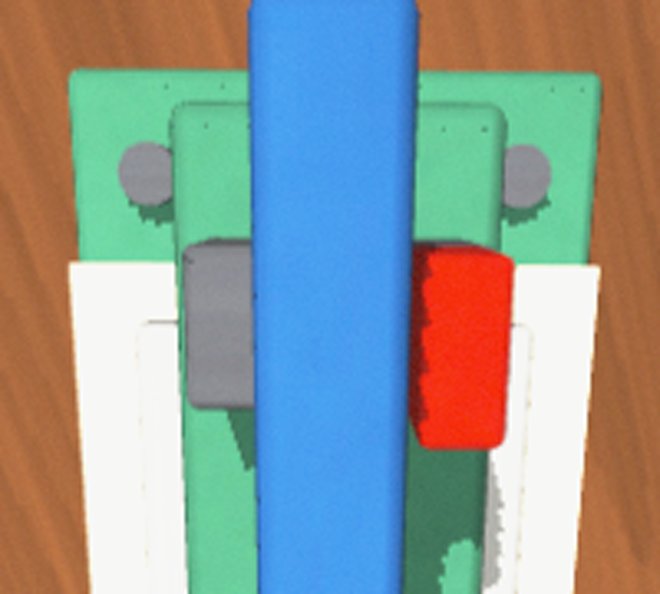

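Edge checks put the press axis about 0.6–1.7 mm to the press's +x side of the handle. The best-conditioned cues, the stop and the rest, give about 0.9 mm. I'll shift 0.9 mm and descend 17 mm, which should take the jaw 6 mm onto the head, while watching the force.

carry_out([
  {"x":0.0009,"y":-0.0003,"z":0,"ax":0,"ay":0,"az":0},
  {"x":0.0009,"y":-0.0003,"z":-0.004,"ax":0,"ay":0,"az":0},
  {"x":0.0009,"y":-0.0003,"z":-0.008,"ax":0,"ay":0,"az":0},
  {"x":0.0009,"y":-0.0003,"z":-0.011,"ax":0,"ay":0,"az":0},
  {"x":0.0009,"y":-0.0003,"z":-0.013,"ax":0,"ay":0,"az":0},
  {"x":0.0009,"y":-0.0003,"z":-0.015,"ax":0,"ay":0,"az":0},
  {"x":0.0009,"y":-0.0003,"z":-0.017,"ax":0,"ay":0,"az":0},
  {"x":0.0009,"y":-0.0003,"z":-0.017,"ax":0,"ay":0,"az":0},
  {"x":0.0009,"y":-0.0003,"z":-0.017,"ax":0,"ay":0,"az":0},
])

```text
time: 11.55
position: [0.5774, 0.1244, 0.3328]
eef_rot: [0.798, 0.602, 0.0, 0.0]
ft_force: [-0.1, 0.3, -2.9]
gripper_width: 0.0194
```

```bash
python3 -c "
from h import *
o,_,_=snap('w8');print(o['gripper_width'],o['ft_force'],o['torque'])
im,d=ctrl.read_camera('scene');cv2.imwrite('pics/s8.png',cv2.resize(im[160:290,220:390],None,fx=4.5,fy=4.5,interpolation=cv2.INTER_CUBIC))
"
```

```text
11.55 [0.5774 0.1244 0.3328] yaw 74.07 q6 0.292 tz [ 1.e-04 -0.e+00 -1.e+00]
0.01939690278418382 [-0.11396592  0.31848062 -2.87600909] [0.00353025 0.09194912 0.06885215]
```

View pics/s8.png

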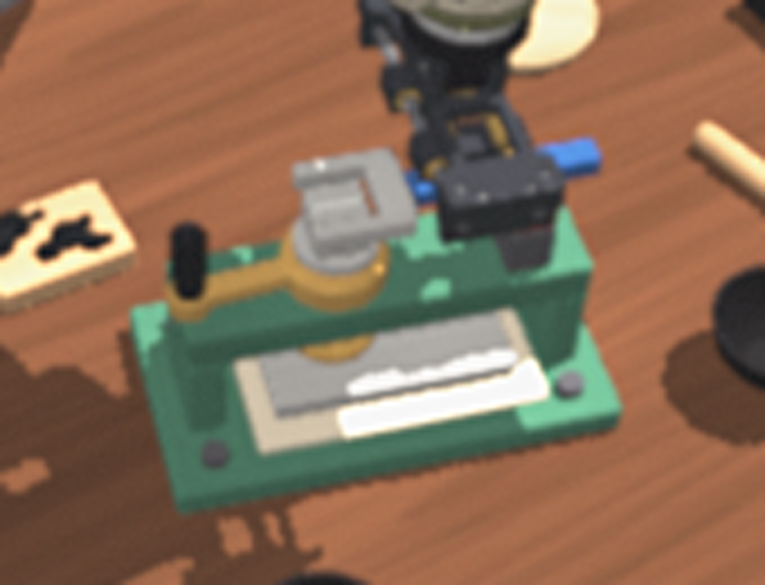

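View pics/w8.png

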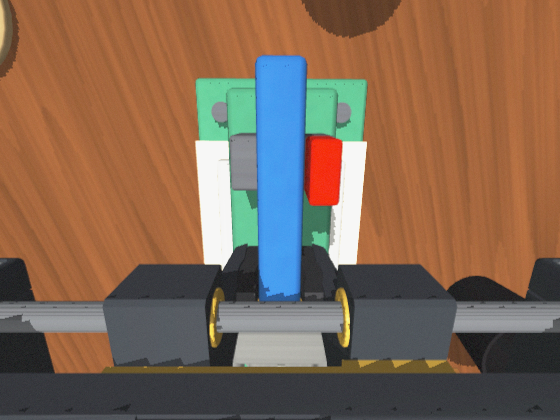

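The jaw is around the head by about 7 mm with no contact force. I'll lower it to its seat.

carry_out([
  {"x":0,"y":0,"z":-0.004,"ax":0,"ay":0,"az":0},
  {"x":0,"y":0,"z":-0.008,"ax":0,"ay":0,"az":0},
  {"x":0,"y":0,"z":-0.012,"ax":0,"ay":0,"az":0},
  {"x":0,"y":0,"z":-0.015,"ax":0,"ay":0,"az":0},
  {"x":0,"y":0,"z":-0.018,"ax":0,"ay":0,"az":0},
  {"x":0,"y":0,"z":-0.0195,"ax":0,"ay":0,"az":0},
  {"x":0,"y":0,"z":-0.0195,"ax":0,"ay":0,"az":0},
  {"x":0,"y":0,"z":-0.0195,"ax":0,"ay":0,"az":0},
])

```text
time: 12.45
position: [0.5774, 0.1244, 0.3133]
eef_rot: [0.798, 0.602, 0.0, 0.0]
ft_force: [1.1, -0.1, -4.6]
gripper_width: 0.0189
```

```bash
python3 -c "
from h import *
o,_,_=snap('w9');print(o['gripper_width'],o['ft_force'],o['torque'])
"
```

```text
12.45 [0.5774 0.1244 0.3133] yaw 74.07 q6 0.292 tz [ 2.e-04  0.e+00 -1.e+00]
0.018941059283730445 [ 1.0597982  -0.07956903 -4.57073884] [-0.00191277  0.06617845 -0.03814134]
```

View pics/w9.png

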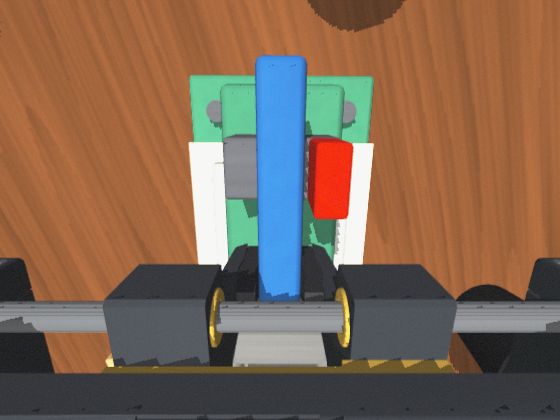

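carry_out([
  {"x":0,"y":0,"z":-0.0008,"ax":0,"ay":0,"az":0},
  {"x":0,"y":0,"z":-0.0016,"ax":0,"ay":0,"az":0},
  {"x":0,"y":0,"z":-0.0016,"ax":0,"ay":0,"az":0},
  {"x":0,"y":0,"z":-0.0016,"ax":0,"ay":0,"az":0},
])

```text
time: 12.9
position: [0.5774, 0.1244, 0.3117]
eef_rot: [0.798, 0.602, 0.0, 0.0]
ft_force: [-0.6, -0.2, -2.0]
gripper_width: 0.0195
```

carry_out([
  {"x":0,"y":0,"z":-0.0005,"ax":0,"ay":0,"az":0},
  {"x":0,"y":0,"z":-0.0005,"ax":0,"ay":0,"az":0},
  {"x":0,"y":0,"z":-0.0005,"ax":0,"ay":0,"az":0},
])

```text
time: 13.2
position: [0.5774, 0.1244, 0.3117]
eef_rot: [0.798, 0.602, 0.0, 0.0]
ft_force: [-2.9, -0.6, 5.1]
gripper_width: 0.0195
```

carry_out([
  {"x":0,"y":0,"z":0,"ax":0,"ay":0,"az":0},
  {"x":0,"y":0,"z":0,"ax":0,"ay":0,"az":0},
  {"x":0,"y":0,"z":0,"ax":0,"ay":0,"az":0},
  {"x":0,"y":0,"z":0,"ax":0,"ay":0,"az":0},
  {"x":0,"y":0,"z":0,"ax":0,"ay":0,"az":0},
], grip=0.05)

```text
time: 13.7
position: [0.5774, 0.1244, 0.311]
eef_rot: [0.798, 0.602, -0.0, -0.0]
ft_force: [-0.4, 0.4, -0.4]
gripper_width: 0.0499
```

```bash
python3 -c "
from h import *
o,_,_=snap('w10');print(o['gripper_width'],o['ft_force'],o['torque'])
"
```

```text
13.7 [0.5774 0.1244 0.311 ] yaw 74.07 q6 0.292 tz [-0.  0. -1.]
0.04985173055084238 [-0.44857667  0.37567847 -0.40555221] [-0.10274155  0.09129989 -0.00995049]
```

View pics/w10.png

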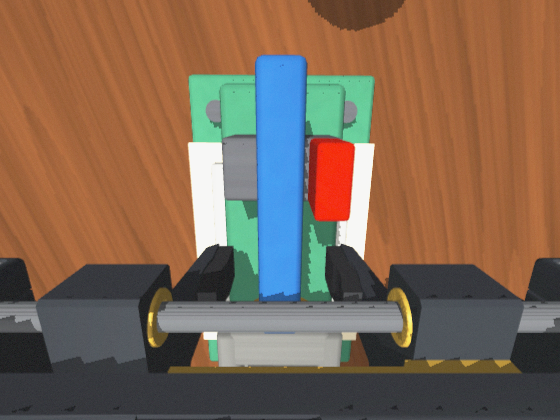

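Contact came at TCP z 0.3117 (5 N), as predicted. The spanner is seated and released, with a small gap to the red stop. Next I'll lift and look at the knob.

carry_out([
  {"x":0,"y":0,"z":0.02,"ax":0,"ay":0,"az":0},
  {"x":0,"y":0,"z":0.06,"ax":0,"ay":0,"az":0},
  {"x":0,"y":0,"z":0.1,"ax":0,"ay":0,"az":0},
  {"x":-0.01,"y":-0.03,"z":0.12,"ax":0,"ay":0,"az":0},
  {"x":-0.02,"y":-0.07,"z":0.12,"ax":0,"ay":0,"az":0},
  {"x":-0.03,"y":-0.11,"z":0.12,"ax":0,"ay":0,"az":0},
  {"x":-0.042,"y":-0.15,"z":0.12,"ax":0,"ay":0,"az":0},
  {"x":-0.052,"y":-0.186,"z":0.12,"ax":0,"ay":0,"az":0},
  {"x":-0.052,"y":-0.186,"z":0.12,"ax":0,"ay":0,"az":0},
  {"x":-0.052,"y":-0.186,"z":0.12,"ax":0,"ay":0,"az":0},
])

```text
time: 14.75
position: [0.5253, -0.062, 0.4312]
eef_rot: [0.799, 0.602, 0.0, -0.0]
ft_force: [0.4, 0.5, 0.0]
gripper_width: 0.0504
```

```bash
python3 -c "
from h import *
o,_,_=snap('w11');print(o['gripper_width'],o['ft_force'],o['torque'])
"
```

```text
14.75 [ 0.5253 -0.062   0.4312] yaw 73.99 q6 -0.06 tz [ 3.e-04  2.e-04 -1.e+00]
0.05037078235721711 [0.44436158 0.48799126 0.02235969] [-0.1010273   0.09349591 -0.05105708]
```

View pics/w11.png

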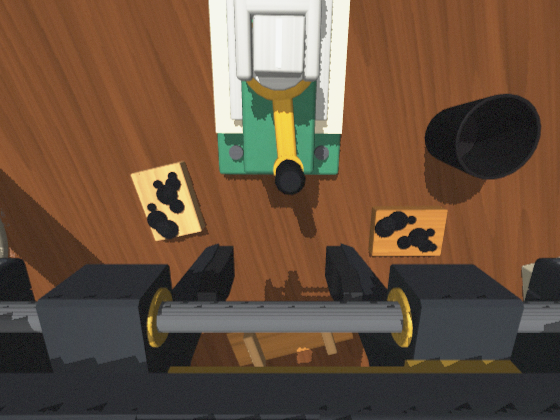

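The jaw sits squarely round the head at (278,45). The knob top is at (289,180), with the lever slightly toward press +x. I'll measure the knob.

Run:
```python
from h import *
for tag in("w2","w11"):
    o=pickle.load(open(f"pics/{tag}.pkl","rb"));P=pose("wrist",o);X=cloud(P,np.load(f"pics/{tag}d.npy"))
    m=((abs(X[...,2]-.194)<.006)&(np.hypot(X[...,0]-.54,X[...,1]+.035)<.04)).astype(np.uint8)
    c=max(cv2.findContours(m,cv2.RETR_EXTERNAL,cv2.CHAIN_APPROX_NONE)[0],key=len)[:,0]
    q=onz(P,c[:,0],c[:,1],.195)[:,:2];(x,y),r=cv2.minEnclosingCircle((q*1000).astype(np.float32))
    yaw=np.radians(9.5 if tag=="w2" else 73.99);e=(.9-1j*-1.2)*np.exp(1j*yaw)
    t=np.array([x-e.real,y-e.imag]);print(tag,len(c),x,y,r,"corr",t,"wrt head",t-[558.2,58.4],np.hypot(*(t-[558.2,58.4])),np.degrees(np.arctan2(*(t-[558.2,58.4])[::-1])))
o=pickle.load(open(f"pics/w11.pkl","rb"));P=pose("wrist",o);X=cloud(P,np.load(f"pics/w11d.npy"))
print(X[40,278],X[15,241],X[20,315])
```

```text
w2 90 540.855712890625 -30.596454620361328 11.288455963134766 corr [540.16611298 -31.92854019] wrt head [-18.03388702 -90.32854019] 92.11116248091652 -101.29052327026315
w11 97 539.79833984375 -33.39714431762695 11.46401596069336 corr [540.70357152 -34.59320268] wrt head [-17.49642848 -92.99320268] 94.62484216400347 -100.65548409576792
[0.5579243  0.06088455 0.1814019 ] [0.53769955 0.08607765 0.16969621] [0.58773271 0.06875488 0.16876382]
```

carry_out([
  {"x":0.008,"y":0.014,"z":-0.02,"ax":0,"ay":0,"az":0.045},
  {"x":0.0152,"y":0.0272,"z":-0.04,"ax":0,"ay":0,"az":0.089},
  {"x":0.0152,"y":0.0272,"z":-0.06,"ax":0,"ay":0,"az":0.089},
  {"x":0.0152,"y":0.0272,"z":-0.08,"ax":0,"ay":0,"az":0.089},
  {"x":0.0152,"y":0.0272,"z":-0.1,"ax":0,"ay":0,"az":0.089},
  {"x":0.0152,"y":0.0272,"z":-0.111,"ax":0,"ay":0,"az":0.089},
  {"x":0.0152,"y":0.0272,"z":-0.111,"ax":0,"ay":0,"az":0.089},
  {"x":0.0152,"y":0.0272,"z":-0.111,"ax":0,"ay":0,"az":0.089},
])

```text
time: 15.6
position: [0.5409, -0.034, 0.3208]
eef_rot: [0.77, 0.637, 0.0, 0.0]
ft_force: [0.4, 0.2, 0.2]
gripper_width: 0.0497
```

```bash
python3 -c "
from h import *
o,_,_=snap('w12');print(o['gripper_width'],o['ft_force'],o['torque'])
im,d=ctrl.read_camera('scene');cv2.imwrite('pics/s12.png',cv2.resize(im[160:290,220:390],None,fx=4.5,fy=4.5,interpolation=cv2.INTER_CUBIC))
"
```

```text
15.6 [ 0.5409 -0.034   0.3208] yaw 79.21 q6 -0.091 tz [ 1.e-03 -2.e-04 -1.e+00]
0.04973744473357804 [0.38387062 0.22133784 0.16303137] [-0.02289406  0.07988828 -0.04430086]
```

View pics/s12.png

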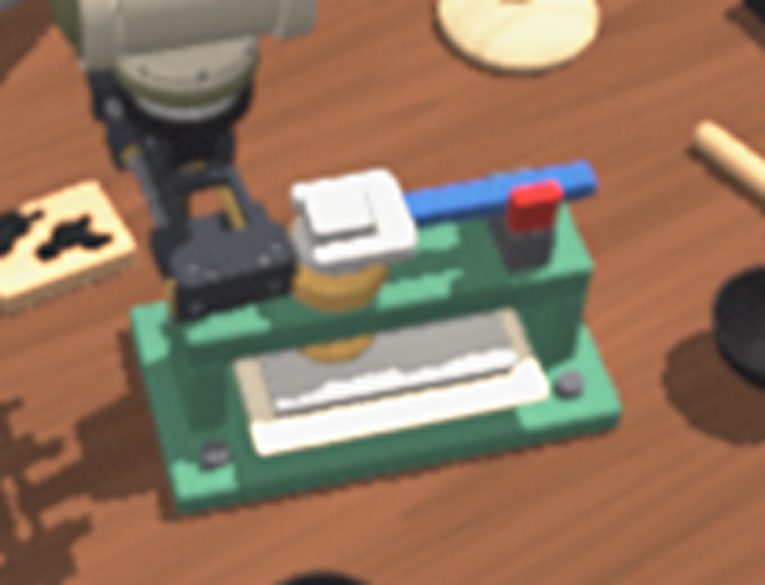

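View pics/w12.png

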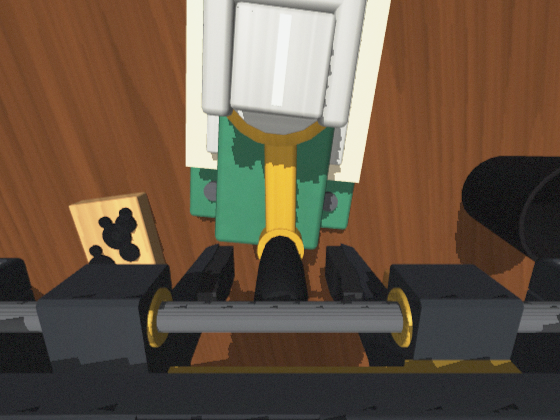

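The spanner lies flat on the head with its handle on the robot's side of the stop, and the knob is between the fingers at px (282,270). I'll close on the knob.

carry_out([
  {"x":0,"y":0,"z":0,"ax":0,"ay":0,"az":0},
  {"x":0,"y":0,"z":0,"ax":0,"ay":0,"az":0},
  {"x":0,"y":0,"z":0,"ax":0,"ay":0,"az":0},
  {"x":0,"y":0,"z":0,"ax":0,"ay":0,"az":0},
  {"x":0,"y":0,"z":0,"ax":0,"ay":0,"az":0},
  {"x":0,"y":0,"z":0,"ax":0,"ay":0,"az":0},
], grip=0.015, squeeze=20)

```text
time: 16.3
position: [0.5406, -0.0345, 0.3202]
eef_rot: [0.771, 0.637, 0.0, 0.0]
ft_force: [-0.7, -1.0, 0.7]
gripper_width: 0.0232
```

```bash
cat >> h.py <<'E'
C=np.array([.5582,.0584])
def st(p0):
    o=ctrl.observe();p=o["position"];f=o["ft_force"];v=p[:2]-C;a=np.arctan2(v[1],v[0]);r=np.hypot(*v)
    t=np.array([np.sin(a),-np.cos(a)]);u=v/r
    y=R.from_quat(o["eef_rot"]).as_matrix();yaw=np.degrees(np.arctan2(y[1,0],y[0,0]))
    print("t %.2f phi %.2f r %.4f yaw %.2f | Ftan %.2f Frad %.2f Fz %.2f Tz %.3f w %.4f"%(o["time"],p0-np.degrees(a),r,yaw,-f[:2]@t,f[:2]@u,f[2],o["torque"][2],o["gripper_width"]))
def arc(a0,phis,r=.095):
    a0=np.radians(a0);b=C+r*np.array([np.cos(a0),np.sin(a0)])
    for ph in phis:
        a=a0-np.radians(ph);q=C+r*np.array([np.cos(a),np.sin(a)])-b;print('{"x": %.4f, "y": %.4f, "z": 0, "ax": 0, "ay": 0, "az": %.3f},'%(*q,-np.radians(ph)),end=" ")
    print()
E
python3 -c "
from h import *
st(-100.9);arc(-100.6,[1,3,6,9,12,15,18,20,22,24,24,24])"
```

```text
t 16.30 phi -0.19 r 0.0945 yaw 79.16 | Ftan -0.53 Frad 1.14 Fz 0.70 Tz -0.055 w 0.0232
{"x": -0.0016, "y": 0.0003, "z": 0, "ax": 0, "ay": 0, "az": -0.017}, {"x": -0.0049, "y": 0.0010, "z": 0, "ax": 0, "ay": 0, "az": -0.052}, {"x": -0.0097, "y": 0.0023, "z": 0, "ax": 0, "ay": 0, "az": -0.105}, {"x": -0.0144, "y": 0.0039, "z": 0, "ax": 0, "ay": 0, "az": -0.157}, {"x": -0.0190, "y": 0.0057, "z": 0, "ax": 0, "ay": 0, "az": -0.209}, {"x": -0.0236, "y": 0.0077, "z": 0, "ax": 0, "ay": 0, "az": -0.262}, {"x": -0.0280, "y": 0.0100, "z": 0, "ax": 0, "ay": 0, "az": -0.314}, {"x": -0.0309, "y": 0.0116, "z": 0, "ax": 0, "ay": 0, "az": -0.349}, {"x": -0.0337, "y": 0.0133, "z": 0, "ax": 0, "ay": 0, "az": -0.384}, {"x": -0.0365, "y": 0.0152, "z": 0, "ax": 0, "ay": 0, "az": -0.419}, {"x": -0.0365, "y": 0.0152, "z": 0, "ax": 0, "ay": 0, "az": -0.419}, {"x": -0.0365, "y": 0.0152, "z": 0, "ax": 0, "ay": 0, "az": -0.419},
```

The knob is gripped at 23 mm. I'll swing to 24°, which is before the earliest possible bite.

carry_out([
  {"x":-0.0016,"y":0.0003,"z":0,"ax":0,"ay":0,"az":-0.017},
  {"x":-0.0049,"y":0.001,"z":0,"ax":0,"ay":0,"az":-0.052},
  {"x":-0.0097,"y":0.0023,"z":0,"ax":0,"ay":0,"az":-0.105},
  {"x":-0.0144,"y":0.0039,"z":0,"ax":0,"ay":0,"az":-0.157},
  {"x":-0.019,"y":0.0057,"z":0,"ax":0,"ay":0,"az":-0.209},
  {"x":-0.0236,"y":0.0077,"z":0,"ax":0,"ay":0,"az":-0.262},
  {"x":-0.028,"y":0.01,"z":0,"ax":0,"ay":0,"az":-0.314},
  {"x":-0.0309,"y":0.0116,"z":0,"ax":0,"ay":0,"az":-0.349},
  {"x":-0.0337,"y":0.0133,"z":0,"ax":0,"ay":0,"az":-0.384},
  {"x":-0.0365,"y":0.0152,"z":0,"ax":0,"ay":0,"az":-0.419},
])

```text
time: 17.3
position: [0.5041, -0.019, 0.3202]
eef_rot: [0.887, 0.462, 0.001, 0.0]
ft_force: [3.1, 0.5, -1.5]
gripper_width: 0.0234
```

```bash
python3 -c "
from h import *
st(-100.9);arc(-124.6,[1,2,3,4])"
```

```text
t 17.30 phi 24.04 r 0.0944 yaw 55.03 | Ftan 2.26 Frad -2.23 Fz -1.45 Tz -0.038 w 0.0234
{"x": -0.0014, "y": 0.0010, "z": 0, "ax": 0, "ay": 0, "az": -0.017}, {"x": -0.0027, "y": 0.0019, "z": 0, "ax": 0, "ay": 0, "az": -0.035}, {"x": -0.0040, "y": 0.0029, "z": 0, "ax": 0, "ay": 0, "az": -0.052}, {"x": -0.0053, "y": 0.0040, "z": 0, "ax": 0, "ay": 0, "az": -0.070},
```

Resistance is about 2.3 N, as expected for the free run. From here I'll take small steps and read the force after each.

```bash
python3 -c "
from h import *
for a in range(0,30,3): print(24+a);arc(-124.6-a,[1.5,3])"
```

```text
24
{"x": -0.0020, "y": 0.0014, "z": 0, "ax": 0, "ay": 0, "az": -0.026}, {"x": -0.0040, "y": 0.0029, "z": 0, "ax": 0, "ay": 0, "az": -0.052}, 
27
{"x": -0.0020, "y": 0.0015, "z": 0, "ax": 0, "ay": 0, "az": -0.026}, {"x": -0.0039, "y": 0.0031, "z": 0, "ax": 0, "ay": 0, "az": -0.052}, 
30
{"x": -0.0019, "y": 0.0016, "z": 0, "ax": 0, "ay": 0, "az": -0.026}, {"x": -0.0037, "y": 0.0033, "z": 0, "ax": 0, "ay": 0, "az": -0.052}, 
33
{"x": -0.0018, "y": 0.0017, "z": 0, "ax": 0, "ay": 0, "az": -0.026}, {"x": -0.0035, "y": 0.0035, "z": 0, "ax": 0, "ay": 0, "az": -0.052}, 
36
{"x": -0.0017, "y": 0.0018, "z": 0, "ax": 0, "ay": 0, "az": -0.026}, {"x": -0.0033, "y": 0.0037, "z": 0, "ax": 0, "ay": 0, "az": -0.052}, 
39
{"x": -0.0016, "y": 0.0019, "z": 0, "ax": 0, "ay": 0, "az": -0.026}, {"x": -0.0031, "y": 0.0039, "z": 0, "ax": 0, "ay": 0, "az": -0.052}, 
42
{"x": -0.0015, "y": 0.0020, "z": 0, "ax": 0, "ay": 0, "az": -0.026}, {"x": -0.0029, "y": 0.0040, "z": 0, "ax": 0, "ay": 0, "az": -0.052}, 
45
{"x": -0.0014, "y": 0.0021, "z": 0, "ax": 0, "ay": 0, "az": -0.026}, {"x": -0.0027, "y": 0.0042, "z": 0, "ax": 0, "ay": 0, "az": -0.052}, 
48
{"x": -0.0013, "y": 0.0021, "z": 0, "ax": 0, "ay": 0, "az": -0.026}, {"x": -0.0025, "y": 0.0043, "z": 0, "ax": 0, "ay": 0, "az": -0.052}, 
51
{"x": -0.0012, "y": 0.0022, "z": 0, "ax": 0, "ay": 0, "az": -0.026}, {"x": -0.0023, "y": 0.0044, "z": 0, "ax": 0, "ay": 0, "az": -0.052},
```

carry_out([
  {"x":-0.002,"y":0.0014,"z":0,"ax":0,"ay":0,"az":-0.026},
  {"x":-0.004,"y":0.0029,"z":0,"ax":0,"ay":0,"az":-0.052},
])

```text
time: 17.5
position: [0.5001, -0.0161, 0.3202]
eef_rot: [0.898, 0.439, 0.001, 0.0]
ft_force: [4.5, 1.6, -1.9]
gripper_width: 0.0231
```

```bash
python3 -c "
from h import *
st(-100.9)"
```

```text
t 17.50 phi 27.04 r 0.0945 yaw 52.08 | Ftan 2.55 Frad -4.08 Fz -1.88 Tz -0.035 w 0.0231
```

carry_out([
  {"x":-0.0017,"y":0.0018,"z":0,"ax":0,"ay":0,"az":-0.026},
  {"x":-0.0035,"y":0.0036,"z":0,"ax":0,"ay":0,"az":-0.052},
])

```text
time: 17.7
position: [0.4965, -0.0127, 0.3202]
eef_rot: [0.91, 0.415, -0.0, 0.0]
ft_force: [2.6, -1.2, -0.6]
gripper_width: 0.0234
```

```bash
python3 -c "
from h import *
st(-100.9)"
```

```text
t 17.70 phi 30.06 r 0.0941 yaw 49.09 | Ftan 2.75 Frad -0.74 Fz -0.64 Tz -0.105 w 0.0234
```

carry_out([
  {"x":-0.0018,"y":0.0017,"z":0,"ax":0,"ay":0,"az":-0.026},
  {"x":-0.0036,"y":0.0035,"z":0,"ax":0,"ay":0,"az":-0.052},
])

```text
time: 17.9
position: [0.4928, -0.0092, 0.3202]
eef_rot: [0.92, 0.392, -0.0, 0.0]
ft_force: [1.3, -2.2, 0.3]
gripper_width: 0.0232
```

```bash
python3 -c "
from h import *
st(-100.9)"
```

```text
t 17.90 phi 33.13 r 0.0940 yaw 46.10 | Ftan 2.51 Frad 0.67 Fz 0.28 Tz -0.105 w 0.0232
```

carry_out([
  {"x":-0.0018,"y":0.0017,"z":0,"ax":0,"ay":0,"az":-0.026},
  {"x":-0.0035,"y":0.0035,"z":0,"ax":0,"ay":0,"az":-0.052},
])

```text
time: 18.1
position: [0.4893, -0.0057, 0.3202]
eef_rot: [0.93, 0.367, -0.0, 0.0]
ft_force: [2.0, -1.9, 1.4]
gripper_width: 0.0234
```

```bash
python3 -c "
from h import *
st(-100.9)"
```

```text
t 18.10 phi 36.17 r 0.0940 yaw 43.12 | Ftan 2.75 Frad -0.16 Fz 1.37 Tz -0.074 w 0.0234
```

carry_out([
  {"x":-0.0017,"y":0.0018,"z":0,"ax":0,"ay":0,"az":-0.026},
  {"x":-0.0033,"y":0.0037,"z":0,"ax":0,"ay":0,"az":-0.052},
])

```text
time: 18.3
position: [0.4861, -0.0019, 0.3201]
eef_rot: [0.939, 0.343, -0.0, 0.0]
ft_force: [2.4, -2.1, 1.2]
gripper_width: 0.0231
```

```bash
python3 -c "
from h import *
st(-100.9)"
```

```text
t 18.30 phi 39.21 r 0.0940 yaw 40.14 | Ftan 3.17 Frad -0.47 Fz 1.16 Tz -0.099 w 0.0231
```

carry_out([
  {"x":-0.0016,"y":0.0019,"z":0,"ax":0,"ay":0,"az":-0.026},
  {"x":-0.0031,"y":0.0039,"z":0,"ax":0,"ay":0,"az":-0.052},
])

```text
time: 18.5
position: [0.483, 0.002, 0.3202]
eef_rot: [0.948, 0.319, 0.0, 0.0]
ft_force: [1.0, -2.5, -0.1]
gripper_width: 0.0234
```

```bash
python3 -c "
from h import *
st(-100.9)"
```

```text
t 18.50 phi 42.26 r 0.0940 yaw 37.17 | Ftan 2.59 Frad 0.65 Fz -0.15 Tz -0.115 w 0.0234
```

carry_out([
  {"x":-0.0015,"y":0.002,"z":0,"ax":0,"ay":0,"az":-0.026},
  {"x":-0.0029,"y":0.004,"z":0,"ax":0,"ay":0,"az":-0.052},
])

```text
time: 18.7
position: [0.4801, 0.0061, 0.3201]
eef_rot: [0.956, 0.294, 0.0, 0.0]
ft_force: [1.9, -2.1, 0.7]
gripper_width: 0.0232
```

```bash
python3 -c "
from h import *
st(-100.9)"
```

```text
t 18.70 phi 45.27 r 0.0940 yaw 34.18 | Ftan 2.84 Frad -0.40 Fz 0.69 Tz -0.111 w 0.0232
```

carry_out([
  {"x":-0.0014,"y":0.0021,"z":0,"ax":0,"ay":0,"az":-0.026},
  {"x":-0.0027,"y":0.0042,"z":0,"ax":0,"ay":0,"az":-0.052},
])

```text
time: 18.9
position: [0.4774, 0.0103, 0.3201]
eef_rot: [0.963, 0.269, 0.0, 0.0]
ft_force: [3.3, -2.8, -0.6]
gripper_width: 0.0232
```

```bash
python3 -c "
from h import *
st(-100.9)"
```

```text
t 18.90 phi 48.32 r 0.0940 yaw 31.20 | Ftan 4.08 Frad -1.47 Fz -0.64 Tz -0.086 w 0.0232
```

carry_out([
  {"x":-0.0012,"y":0.0021,"z":0,"ax":0,"ay":0,"az":-0.026},
])

```text
time: 19.0
position: [0.4763, 0.0124, 0.3201]
eef_rot: [0.967, 0.256, 0.0, 0.0]
ft_force: [3.5, -3.4, 0.1]
gripper_width: 0.0233
```

```bash
python3 -c "
from h import *
st(-100.9)"
```

```text
t 19.00 phi 49.77 r 0.0940 yaw 29.72 | Ftan 4.66 Frad -1.40 Fz 0.13 Tz -0.125 w 0.0233
```

carry_out([
  {"x":-0.0012,"y":0.0022,"z":0,"ax":0,"ay":0,"az":-0.026},
])

```text
time: 19.1
position: [0.4752, 0.0143, 0.3203]
eef_rot: [0.97, 0.244, 0.0, 0.001]
ft_force: [3.2, -6.6, -0.3]
gripper_width: 0.0233
```

```bash
python3 -c "
from h import *
st(-100.9)"
```

```text
t 19.10 phi 51.12 r 0.0940 yaw 28.24 | Ftan 7.34 Frad 0.28 Fz -0.25 Tz 0.059 w 0.0233
```

Resistance is rising: 2.8 N at 45.3°, 4.1 at 48.3°, 4.7 at 49.8° and 7.3 at 51.1°. The bite therefore lies between about 46° and 50.5°. I'll continue in small steps.

carry_out([
  {"x":-0.0011,"y":0.0022,"z":0,"ax":0,"ay":0,"az":-0.026},
])

```text
time: 19.2
position: [0.4742, 0.0164, 0.3203]
eef_rot: [0.973, 0.231, 0.001, 0.001]
ft_force: [3.2, -5.4, -0.6]
gripper_width: 0.0234
```

```bash
python3 -c "
from h import *
st(-100.9)"
```

```text
t 19.20 phi 52.56 r 0.0939 yaw 26.76 | Ftan 6.31 Frad -0.44 Fz -0.56 Tz 0.052 w 0.0234
```

carry_out([
  {"x":-0.001,"y":0.0022,"z":0,"ax":0,"ay":0,"az":-0.026},
])

```text
time: 19.3
position: [0.4731, 0.0186, 0.3203]
eef_rot: [0.976, 0.219, 0.0, 0.001]
ft_force: [3.7, -5.8, -0.0]
gripper_width: 0.0233
```

```bash
python3 -c "
from h import *
st(-100.9);snap('w13')"
```

```text
t 19.30 phi 54.02 r 0.0939 yaw 25.27 | Ftan 6.84 Frad -0.89 Fz -0.03 Tz 0.037 w 0.0233
19.3 [0.4731 0.0186 0.3203] yaw 25.27 q6 0.922 tz [ 0.0012 -0.0015 -1.    ]
```

View pics/w13.png

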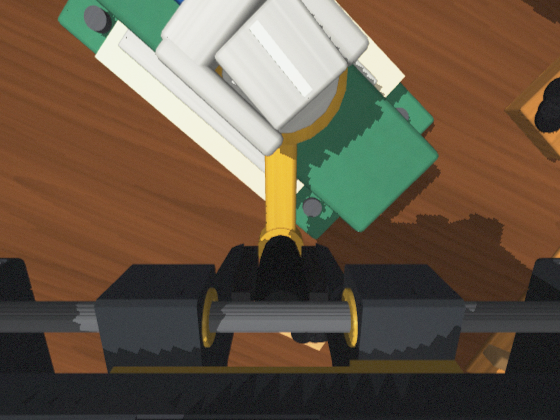

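Run:
```python
from h import *
C0=np.array([.5582,.0592])
for tag in("w2","w6","w11","w12","w13"):
    o=pickle.load(open(f"pics/{tag}.pkl","rb"));P=pose("wrist",o);X=cloud(P,np.load(f"pics/{tag}d.npy"));im=cv2.imread(f"pics/{tag}.png")
    m=((abs(X[...,2]-.182)<.0045)&(np.hypot(X[...,0]-C0[0],X[...,1]-C0[1])<.032)).astype(np.uint8)
    c=max(cv2.findContours(m,cv2.RETR_EXTERNAL,cv2.CHAIN_APPROX_NONE)[0],key=len)[:,0]
    q=onz(P,c[:,0],c[:,1],.183)[:,:2];r=cv2.minAreaRect((q*1000).astype(np.float32))
    g=im.min(2).astype(int);mm=cv2.erode(m,np.ones((5,5)))>0
    # white line
    w=mm&(g>np.median(g[mm])+ (g[mm].max()-np.median(g[mm]))*.6);v,u=np.nonzero(w);qq=onz(P,u,v,.183)[:,:2]
    l=cv2.fitLine((qq*1000).astype(np.float32),cv2.DIST_HUBER,0,.01,.01).ravel()
    print(tag,"rect",np.round(r[0],1),np.round(r[1],1),round(r[2],2),"line",len(u),np.degrees(np.arctan2(l[1],l[0])).round(2))
im=cv2.imread("pics/w13.png");cv2.imwrite("pics/w13z.png",cv2.resize(im[0:170,140:400],None,fx=3,fy=3,interpolation=cv2.INTER_CUBIC))
```

```text
w2 rect [557.2  59.1] [35.4 35.5] 72.64 line 206 72.53
w6 rect [557.2  58.2] [35.4 36. ] 74.2 line 423 -84.49
w11 rect [557.4  56.1] [35.8 35.2] 72.72 line 273 73.46
w12 rect [557.8  56.5] [34.9 34.9] 72.84 line 954 73.51
w13 rect [556.9  58.2] [34.9 34.9] 66.75 line 890 66.59
```

View pics/w13z.png

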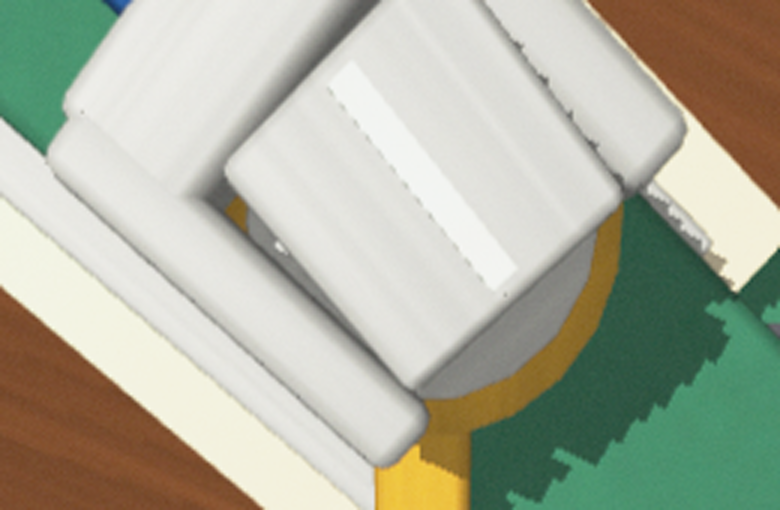

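The head has turned about 6.8° clockwise, which is the jaw play plus the gap to the stop, and the jaw is now in contact. Moving resistance has levelled off at about 6.8 N. With the bite somewhere in 46.5–50.5°, a target of 58.5° gives 8–12° of nip either way.

```bash
python3 -c "
from h import *
arc(-154.9,[1.5,3,4.5],.094)"
```

```text
{"x": -0.0010, "y": 0.0022, "z": 0, "ax": 0, "ay": 0, "az": -0.026}, {"x": -0.0020, "y": 0.0045, "z": 0, "ax": 0, "ay": 0, "az": -0.052}, {"x": -0.0029, "y": 0.0068, "z": 0, "ax": 0, "ay": 0, "az": -0.079},
```

carry_out([
  {"x":-0.001,"y":0.0022,"z":0,"ax":0,"ay":0,"az":-0.026},
  {"x":-0.002,"y":0.0045,"z":0,"ax":0,"ay":0,"az":-0.052},
  {"x":-0.0029,"y":0.0068,"z":0,"ax":0,"ay":0,"az":-0.079},
])

```text
time: 19.65
position: [0.4703, 0.0254, 0.3203]
eef_rot: [0.984, 0.18, 0.0, 0.001]
ft_force: [3.2, -5.9, -0.8]
gripper_width: 0.0232
```

Run:
```python
from h import *
st(-100.9);snap('w14')
st(-100.9)
C0=np.array([.5582,.0592])
for tag in("w12","w13","w14"):
    o=pickle.load(open(f"pics/{tag}.pkl","rb"));P=pose("wrist",o);X=cloud(P,np.load(f"pics/{tag}d.npy"))
    m=((abs(X[...,2]-.182)<.0045)&(np.hypot(X[...,0]-C0[0],X[...,1]-C0[1])<.032)).astype(np.uint8)
    c=max(cv2.findContours(m,cv2.RETR_EXTERNAL,cv2.CHAIN_APPROX_NONE)[0],key=len)[:,0]
    q=onz(P,c[:,0],c[:,1],.183)[:,:2];r=cv2.minAreaRect((q*1000).astype(np.float32));print(tag,r)
```

```text
t 19.65 phi 58.52 r 0.0939 yaw 20.74 | Ftan 6.64 Frad -0.94 Fz -0.76 Tz 0.037 w 0.0232
19.65 [0.4703 0.0254 0.3203] yaw 20.74 q6 1.014 tz [ 0.0012 -0.0015 -1.    ]
t 19.70 phi 58.69 r 0.0939 yaw 20.67 | Ftan 6.20 Frad -2.01 Fz -0.74 Tz -0.014 w 0.0232
w12 ((557.8746337890625, 56.39508056640625), (34.92375564575195, 34.86735534667969), 72.83950805664062)
w13 ((556.8921508789062, 58.10418701171875), (34.868553161621094, 34.85247802734375), 66.74591827392578)
w14 ((556.97802734375, 58.22749710083008), (34.87117004394531, 34.71397018432617), 66.74689483642578)
```

The head stayed at 66.75° through the nip, so the screw is held. I'm at 58.7°, so I'll release and lift.

carry_out([
  {"x":0,"y":0,"z":0,"ax":0,"ay":0,"az":0},
  {"x":0,"y":0,"z":0,"ax":0,"ay":0,"az":0},
  {"x":0,"y":0,"z":0,"ax":0,"ay":0,"az":0},
  {"x":0,"y":0,"z":0,"ax":0,"ay":0,"az":0},
  {"x":0,"y":0,"z":0,"ax":0,"ay":0,"az":0},
], grip=0.05)

```text
time: 20.2
position: [0.47, 0.0257, 0.3201]
eef_rot: [0.984, 0.181, -0.0, -0.0]
ft_force: [-0.4, 0.5, 0.1]
gripper_width: 0.0502
```

carry_out([
  {"x":0,"y":0,"z":0.01,"ax":0,"ay":0,"az":0},
  {"x":0,"y":0,"z":0.03,"ax":0,"ay":0,"az":0},
  {"x":0,"y":0,"z":0.06,"ax":0,"ay":0,"az":0},
  {"x":0,"y":0,"z":0.1,"ax":0,"ay":0,"az":0},
  {"x":-0.02,"y":0,"z":0.13,"ax":0,"ay":0,"az":0},
  {"x":-0.05,"y":0,"z":0.14,"ax":0,"ay":0,"az":0},
  {"x":-0.08,"y":0,"z":0.14,"ax":0,"ay":0,"az":0},
  {"x":-0.08,"y":0,"z":0.14,"ax":0,"ay":0,"az":0},
  {"x":-0.08,"y":0,"z":0.14,"ax":0,"ay":0,"az":0},
])

```text
time: 21.1
position: [0.39, 0.0256, 0.4609]
eef_rot: [0.984, 0.181, 0.001, 0.0]
ft_force: [-0.1, 0.5, 0.4]
gripper_width: 0.05
```

Run:
```python
from h import *
o,im,d=snap('w15');print(o['ft_force'],o['gripper_width'])
im2,_=ctrl.read_camera('scene');cv2.imwrite('pics/s15.png',im2)
P=pose("wrist",o);X=cloud(P,d);C0=np.array([.5582,.0585])
def blob(z,tol,c,rad):
    m=((abs(X[...,2]-z)<tol)&(np.hypot(X[...,0]-c[0],X[...,1]-c[1])<rad)).astype(np.uint8)
    return max(cv2.findContours(m,cv2.RETR_EXTERNAL,cv2.CHAIN_APPROX_NONE)[0],key=len)[:,0]
c=blob(.182,.0045,C0,.032);print("head",cv2.minAreaRect((onz(P,c[:,0],c[:,1],.183)[:,:2]*1000).astype(np.float32)))
c=blob(.194,.006,(.47,.025),.04);(x,y),r=cv2.minEnclosingCircle((onz(P,c[:,0],c[:,1],.195)[:,:2]*1000).astype(np.float32))
yaw=np.radians(20.7);e=(.9+1.2j)*np.exp(1j*yaw);t=np.array([x-e.real,y-e.imag])-C0*1000;print("knob",x,y,r,np.hypot(*t),"phi",-100.9-np.degrees(np.arctan2(t[1],t[0])))
```

```text
21.1 [0.39   0.0256 0.4609] yaw 20.83 q6 0.971 tz [ 1.6e-03 -3.0e-04 -1.0e+00]
[-0.08421508  0.52156733  0.39911407] 0.04996919087934748
head ((540.8272705078125, 53.3250846862793), (17.204910278320312, 36.78453826904297), 20.8333683013916)
knob 468.5838928222656 24.56798553466797 11.124631881713867 96.73323067279902 phi 57.651029498242195
```

View pics/w15.png

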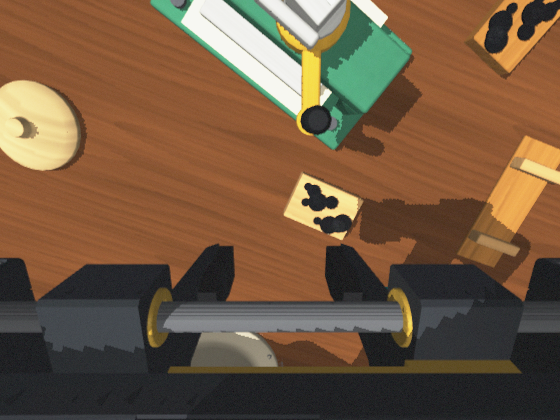

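View pics/s15.png

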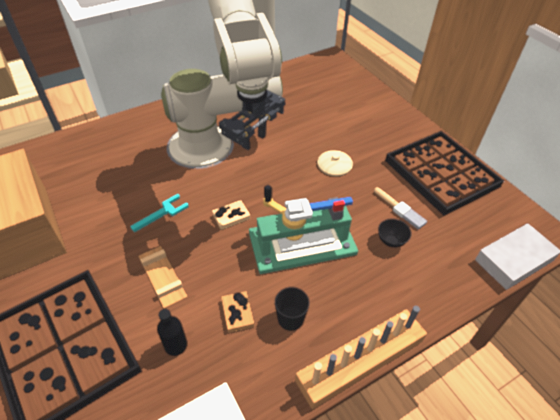

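Run:
```python
from h import *
a=cv2.imread('pics/s15.png')[170:280,230:370];im,_=ctrl.read_camera('top');b=im[160:250,200:340]
cv2.imwrite('pics/f.png',np.vstack([cv2.resize(a,(420,330),interpolation=cv2.INTER_CUBIC),cv2.resize(b,(420,270),interpolation=cv2.INTER_CUBIC)]))
```

```text
(no output)
```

View pics/f.png

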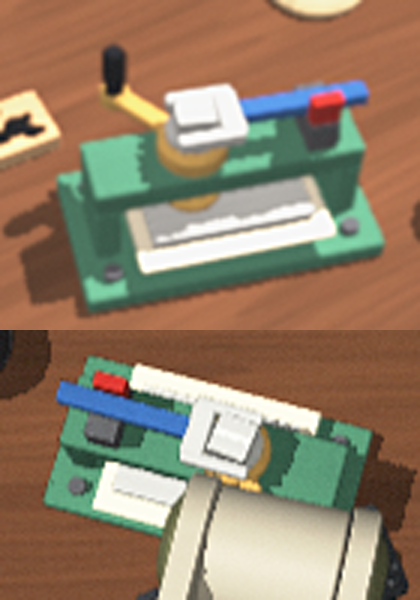

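The spanner lies flat on the head and rest, against the robot's side of the red stop, and the knob is swung to the robot's side. I'm handing the job in.

```bash
python3 -c "
from rig import ctrl
print(ctrl.finish_job())"
```

```text
the job is handed in; nothing more can be done
None
```

The job is done and handed in at about 21 s. The spanner was lying on the screw and the locknut nipped up roughly ten degrees, though I could only place the bite to within about 4°.

- **Spanner:** I laid the blue-handled spanner flat on the square head, with its handle on the rest on the robot's side of the red stop, and let go. It met its seat with about 5 N at the predicted height. The last pictures show it still on the head, with the handle at the stop.
- **Locknut:** I gripped the knob and swung it clockwise to about 58.7° from its start. Resistance ran at about 2.5–3 N, then rose between 46° and 51° and levelled off at 6–7 N. That makes the nip about 8–12°.
- **Screw:** the head turned about 6–7° clockwise as it took up the jaw play and the gap to the stop, and did not move during the last 4.5° of the nip. It is about 7° from the press axis, within the ten allowed.
- **Bench:** the last scene picture shows the other things apparently where they started; I compared them only by eye.

**Checks that failed or disagreed:**
- The wrist camera's reported calibration changed by about 1–1.5 mm during the run. I worked out the offset from two views and the press edges; the sideways estimates ranged from 0 to 1.7 mm, and the jaw went on without contact at +0.9 mm.
- The position of the spanner along its handle disagreed by about 3.6 mm between two views, so I placed it in between.
- The final wrist picture put the knob at 57.7°, against 58.7° from the arm's own position.
- The final wrist measurement of the head failed because the head was cut off by the picture edge, so the screw angle comes from the view just before release.

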